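# Lay the toddler's place: build the snack tower and set the beaker

## Task

Lay the toddler's place at the dining table: build the snack tower in the middle of the round grey mat, with the green pot at the bottom, then the yellow pot, then the white pot, each nested fully home in the one below, and close it with the wooden lid. Stand the orange beaker upright in the middle of the square cork coaster. Leave the blue pot where it is and do not knock or shift the wine glass.

Things in the scene. Friction and masses are not known exactly. Their poses are not given: they have to be found in the camera images.
- pot_green: open snack pot, green plastic, 62 mm diameter, 50 mm tall, 4 mm wall, mouth 54 mm wide, 42 to 84 g. Its 10 mm tall foot tapers from 48 mm diameter at the shoulder to 38 mm at the bottom and fits into any other pot's mouth: nested, the shoulder rests on the rim and the origin is 40 mm above the lower pot's. Upright; origin: centre of the underside, z up.
- pot_yellow: open snack pot, yellow plastic, 62 mm diameter, 50 mm tall, 4 mm wall, mouth 54 mm wide, 42 to 84 g. Its 10 mm tall foot tapers from 48 mm diameter at the shoulder to 38 mm at the bottom and fits into any other pot's mouth: nested, the shoulder rests on the rim and the origin is 40 mm above the lower pot's. Upright; origin: centre of the underside, z up.
- pot_white: open snack pot, white plastic, 62 mm diameter, 50 mm tall, 4 mm wall, mouth 54 mm wide, 42 to 84 g. Its 10 mm tall foot tapers from 48 mm diameter at the shoulder to 38 mm at the bottom and fits into any other pot's mouth: nested, the shoulder rests on the rim and the origin is 40 mm above the lower pot's. Upright; origin: centre of the underside, z up.
- lid: pale wooden lid with dark knob, 42 to 84 g. From below: plug 10 mm tall, tapered like the pots' feet (38 to 48 mm diameter); disc 62 mm diameter, at 10 to 18 mm height; round upright knob 24 mm diameter, at 18 to 44 mm height. Home on a pot the disc rests on the rim, the lid's origin 40 mm above the pot's. Origin: centre of the plug's underside; z up.
- beaker: closed toddler's beaker, orange straight body 60 mm diameter up to 64 mm height, white cap 62 mm diameter from 64 to 72 mm, small spout (16 mm wide, off centre) up to 82 mm; 84 to 168 g. Origin: centre of the underside; z up.
- mat: round grey table mat, 110 mm diameter, 4 mm thick, fixed to the table. Origin: centre of its underside, on the table; z up.
- coaster: square cork coaster, 100 x 100 mm, 5 mm thick, fixed to the table, turned at any small angle. Origin: centre of its underside, on the table; z up.
- pot_blue: a blue snack pot of the same shape as the others, not wanted: it stays where it stands. Origin: centre of the underside.
- wine_glass: stemmed wine glass, 72 mm greatest diameter, 165 mm tall, behind the things (at least 100 mm farther from the robot than the back row); fragile. Origin: centre of its foot's underside; z up.
Mind the look-alikes: they are no part of the job. Leave any pink or purple look-alike of the beaker alone.

How it is judged:
On the way, in this order (a step that is already met when the one before it is completed fails the run):
1. green pot flat in the middle of the mat (horizontal distance between pot_green and mat below 0.015 m and height (world z) of pot_green between 0.002 and 0.007 m and angle between pot_green's own z axis and vertical below 0.1 rad), for 0.2 s.
2. yellow pot nested home in the green pot (horizontal distance between pot_yellow and pot_green below 0.007 m and z of pot_yellow in the frame of pot_green between 0.036 and 0.043 m and angle between pot_yellow's own z axis and vertical below 0.1 rad), for 0.2 s.
3. white pot nested home in the yellow pot (horizontal distance between pot_white and pot_yellow below 0.007 m and z of pot_white in the frame of pot_yellow between 0.036 and 0.043 m and angle between pot_white's own z axis and vertical below 0.1 rad), for 0.2 s.
4. lid home on the white pot (horizontal distance between lid and pot_white below 0.007 m and z of lid in the frame of pot_white between 0.036 and 0.043 m and angle between lid's own z axis and vertical below 0.1 rad), for 0.2 s.
At the end, for the whole second after the job is handed in: Green pot flat on the mat within 15 mm of its middle; yellow in green, white in yellow, lid on white, each home: origin 36 to 43 mm above the one below, within 7 mm of its axis, tilt under 0.1 rad; beaker upright on the coaster within 15 mm of its middle; all at rest (under 20 mm/s) (all of step 1 and all of step 2 and all of step 3 and all of step 4 and horizontal distance between beaker and coaster below 0.015 m and height (world z) of beaker between 0.003 and 0.008 m and angle between beaker's own z axis and vertical below 0.1 rad and linear speed of each of pot_green, pot_yellow, pot_white, lid, beaker below 0.02 m/s); the robot touches nothing.
It fails at once if the blue pot is moved by more than 30 mm (distance of pot_blue from where it was at the start of the episode above 0.03 m).
It fails at once if the wine glass is shifted by more than 30 mm or tipped by more than 0.4 rad (distance of wine_glass from where it was at the start of the episode above 0.03 m or angle between wine_glass's own z axis and vertical above 0.4 rad).
It also fails if it takes over 144 s, if anything falls off the work surface, if the arm or the gripper's body presses on something with over 40 N, if the wrist force passes 120 N, or if a joint passes its speed limit or range.

## Robot

A 6-joint arm with a two-finger parallel gripper is mounted at the origin on the work surface. World frame = base frame: x ahead of the robot, y to its left, z up, the work surface at z = 0. Lengths are in m, angles in rad, forces in N, time in s.
With the tool pointing down it reaches from about 0.3 to 1 m from the base axis. Payload 5.1 kg.
Tool frame: the origin (TCP) lies at the very end of the fingers, on their centre line; the grasp point (between the pads) lies 19 mm behind it; z points along the fingers, y is the direction in which the jaws open and shut (so a half turn about z gives the same grasp; the last joint's range is limited). The gripper opens to 95 mm and grips with 3 to 60 N. Pads are 20 mm wide; open, the fingers measure 119 mm over their backs; the gripper's body (75 mm by 180 mm) begins 59 mm behind the grasp point.
Start: joints at [1.262, 0.124, 1.65, -0, 1.367, -0.083], TCP at [0.146, 0.633, 0.215] pointing down, gripper open.
Joint ranges: [-2.61, 2.61], [-1.02, 2.33], [0.03, 2.71], [-1.35, 4.49], [0.32, 2.68], [-2.91, 2.91]. Speed limits (rad/s): [2.57, 2.57, 3.14, 3.14, 3.14, 3.14].

## Interface

Orientations are given as a unit quaternion [w, x, y, z].
In Python, from workcell import r gives the robot as it stands. The module is installed in compiled form; this text tells all that it offers.
- The arm moves only by the tool carry_out, never from a script. Its argument "motion" is a list of rows, each an object of numbers: "gripper": the opening, from -1 (shut) to 1 (fully open); "x", "y", "z": the shift along the tool's x, y, z in m; "spin": the turn about the tool's z in degrees. In form: [{"gripper": .., "x": .., "y": .., "z": .., "spin": ..}, ...]. A call has 1 to 10 rows; each row shifts and turns the pose as measured when the row begins, along the tool's axes as they then stand; what a row does not reach is not made up. A row lasts 1/12 s, in which the tool goes at most 41.7 mm and 7.16 degrees, less where a joint would pass 70% of its speed; a pose out of reach is approached as far as the arm can. A call is refused whole if a number of a shift passes 0.0417 or a number of a turn 7.16, either way. A call with a gripper value outside its range is refused whole. The fingers move at their own pace and stop on an object; the grip force is fixed at half the most. Time passes only in rows, so rows that do not move let the fingers close. It gives the time, the measured TCP pose, the force and the opening at its end, in the units of the state.
- r.get_state(): the state, without advancing time (a new reading comes with each control period).
- r.snapshot(name): name is "side" or "top" or "wrist"; returns a dict with "image" (384x512x3 uint8, red, green, blue), "K" (3x3 intrinsics, pixels), "world_to_cam" (4x4, takes a point from world to camera coordinates); the wrist camera has in their place "mount" (4x4, takes a point from camera to tool coordinates, whose origin is the TCP and whose axes are the flange's). Camera axes: x right, y down, z forward; pixel columns grow to the right and rows downward; lengths in m; the calibration is good to about 2 mm. The wrist camera is an equidistant fisheye: a pixel r from the principal point sees the ray r / f radians off the axis. A picture is of the moment at which its call begins: read the wrist's pose just before it. There is no depth.
- r.sign_off(): hands the job in, once; it reports no verdict.
The state is a dict: "time_s": time; "joint_pos": joint angles; "joint_vel": joint speeds; "effort": joint torques, N m; "tcp_pos": TCP position; "tool_rot": TCP orientation; "wrist_force": force on the tool from outside, world axes, zero at the start; "ft_torque": the same for the moment, N m; "width": finger opening in m.
Only numpy, scipy, OpenCV 4.12 (cv2) and the standard library are available. Lean on these libraries where they do the work, as an engineer would, in place of code of your own. Each camera call takes 0.05 s, during which the arm holds its last target.

## Working session

There is one attempt and no reset: what is moved stays moved. The work goes in short steps, Python scripts to look and compute and a tool call to move; the robot and the scene stay as the last step left them, time stands still between calls to the robot, and variables do not carry over. Pictures are saved under pics/ and viewed, and the job is handed in when it is done.

Besides the shell and the picture viewer there is one more tool, called after "Emit:" as a command line: name --argument value ..., lists and objects as JSON in quotes. carry_out: Moves the arm, as the interface text tells. Its arguments: {"type":"object","properties":{"motion":{"type":"array"}},"required":["motion"]}

```bash
mkdir -p pics
cat > h.py <<'E'
import numpy as np, cv2
from workcell import r
def shot(name, fn):
    s=r.snapshot(name); cv2.imwrite('pics/'+fn, s['image'][:,:,::-1]); return s
def ray_plane(s,u,v,z):
    K=np.array(s['K']);T=np.array(s['world_to_cam']);R=T[:3,:3];c=-R.T@T[:3,3]
    d=R.T@np.linalg.inv(K)@np.array([u,v,1.]);return c+d*(z-c[2])/d[2]
def proj(s,p):
    K=np.array(s['K']);T=np.array(s['world_to_cam']);q=K@(T[:3,:3]@np.array(p)+T[:3,3]);return q[:2]/q[2]
E
python3 - <<'E'
from h import *
import pickle
st=r.get_state();print({k:np.round(v,3) for k,v in st.items()})
for n in ['side','top','wrist']:
    s=shot(n,n+'0.png')
    pickle.dump(s,open(n+'0.pkl','wb'))
    print(n,{k:np.round(v,3).tolist() for k,v in s.items() if k!='image'})
E
```

```text
{'time_s': np.float64(0.0), 'joint_pos': array([ 1.262,  0.124,  1.652,  0.   ,  1.367, -0.083]), 'joint_vel': array([ 0.002, -0.   , -0.   ,  0.   , -0.   ,  0.001]), 'effort': array([  0.   , -41.759, -35.993,   0.077,   0.049,  -0.   ]), 'tcp_pos': array([0.145, 0.633, 0.213]), 'tool_rot': array([-0.   ,  0.113,  0.994, -0.001]), 'wrist_force': array([-0.312, -0.464, -0.399]), 'ft_torque': array([ 0.015, -0.022, -0.033]), 'width': np.float64(0.095)}
side {'K': [[391.683, 0.0, 256.296], [0.0, 391.683, 188.941], [0.0, 0.0, 1.0]], 'world_to_cam': [[0.745, -0.666, -0.019, -0.431], [-0.498, -0.538, -0.68, 0.336], [0.443, 0.517, -0.733, 0.786], [0.0, 0.0, 0.0, 1.0]]}
top {'K': [[458.326, 0.0, 261.777], [0.0, 458.326, 197.472], [0.0, 0.0, 1.0]], 'world_to_cam': [[0.018, -1.0, -0.017, 0.041], [-0.993, -0.016, -0.118, 0.609], [0.118, 0.019, -0.993, 1.185], [0.0, 0.0, 0.0, 1.0]]}
wrist {'K': [[297.319, 0.0, 256.062], [0.0, 297.319, 191.644], [0.0, 0.0, 1.0]], 'mount': [[0.001, -0.963, -0.271, 0.076], [1.0, 0.001, 0.001, -0.001], [-0.0, -0.271, 0.963, -0.17], [0.0, 0.0, 0.0, 1.0]]}
```

View pics/side0.png

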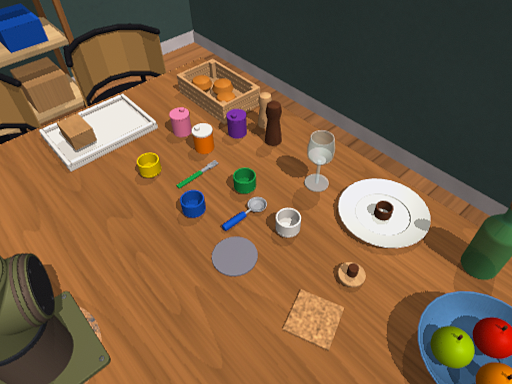

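View pics/top0.png

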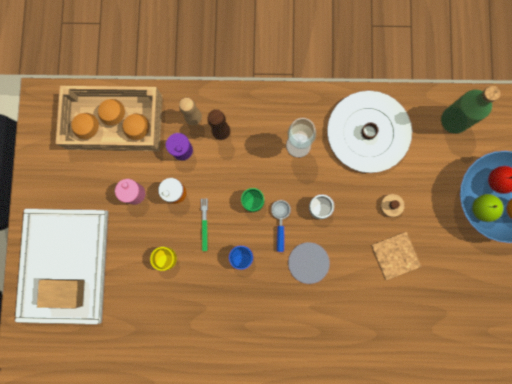

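View pics/wrist0.png

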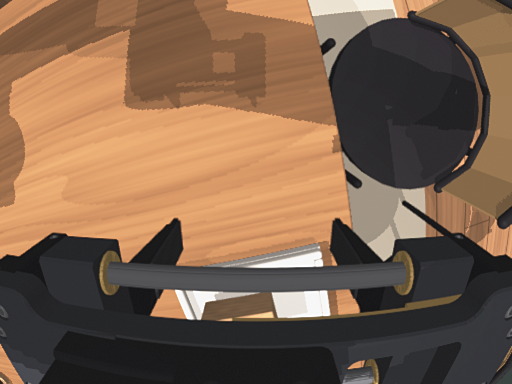

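Run:
```python
import cv2
t=cv2.imread('pics/top0.png');s=cv2.imread('pics/side0.png')
def c(im,x,y,w,h,k,fn): cv2.imwrite('pics/'+fn,cv2.resize(im[y:y+h,x:x+w],None,fx=k,fy=k,interpolation=cv2.INTER_CUBIC))
c(t,110,120,160,160,3.75*1,'t_a.png') if 0 else c(t,110,130,150,150,4,'t_a.png')
c(t,230,130,200,150,4,'t_b.png')
c(s,120,90,200,150,4,'s_a.png')
c(s,200,200,160,150,4,'s_b.png')
```

```text
(no output)
```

View pics/t_a.png

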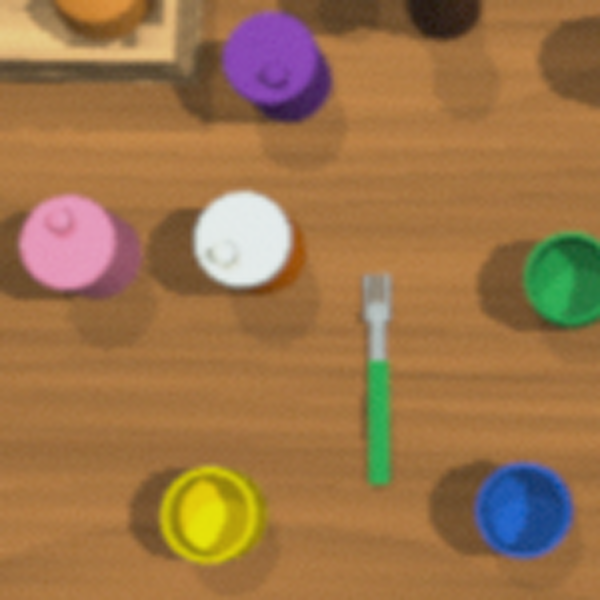

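View pics/t_b.png

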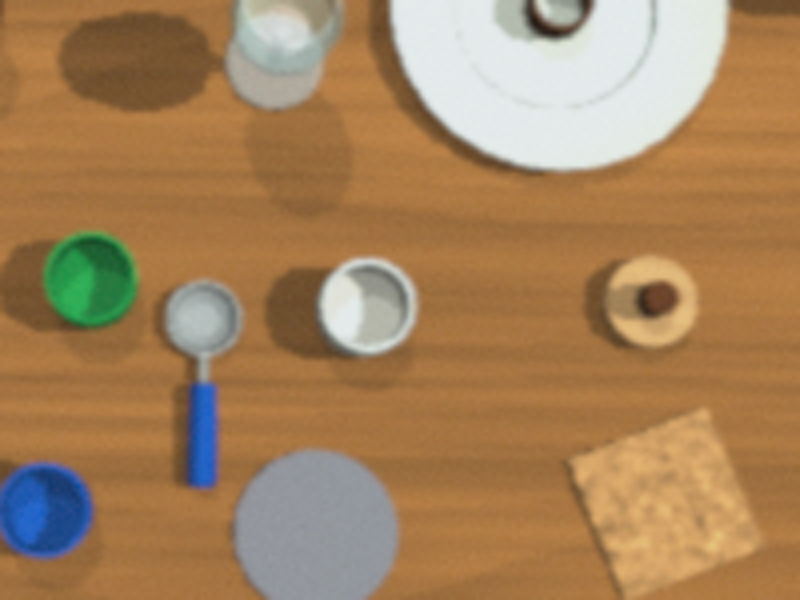

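View pics/s_a.png

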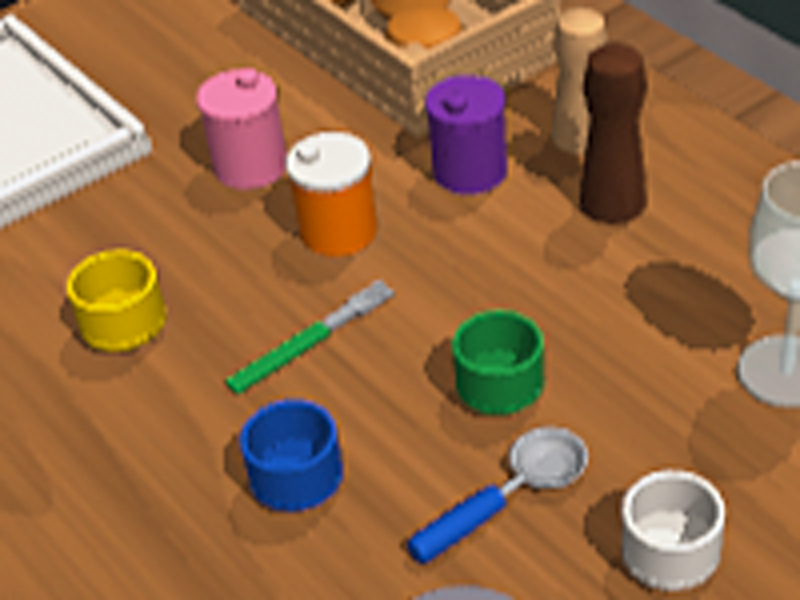

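View pics/s_b.png

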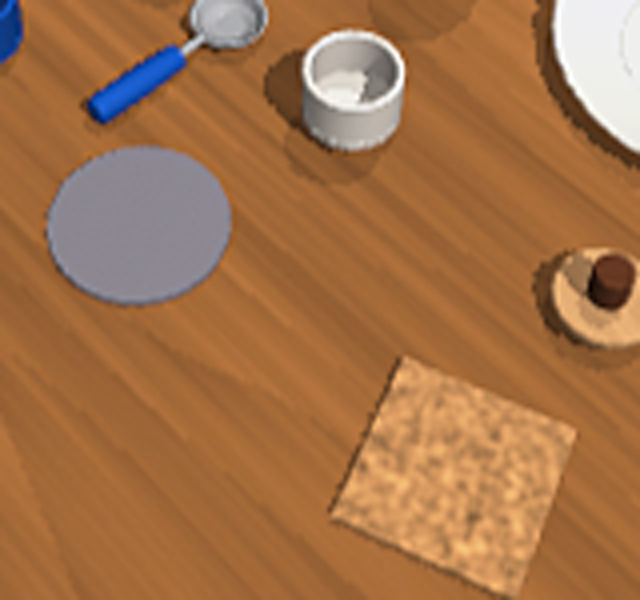

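Run:
```python
from h import *
import pickle
t=pickle.load(open('top0.pkl','rb'));s=pickle.load(open('side0.pkl','rb'))
def o(c,x0,y0): return x0+(c[0]+.5)/4-.5,y0+(c[1]+.5)/4-.5
A=(110,130);B=(230,130);SA=(120,90);SB=(200,200)
cc=lambda l:tuple(np.mean(l,0))
items={'yellow':((209,515),A,(113,283),SA,.05),'blue':((523,510),A,(291,436),SA,.05),'green':((91,279),B,(498,344),SA,.05),
'white':((368,306),B,(674,508),SA,.05),'beaker':((243,239),A,(328,161),SA,.072),'lid':((651,302),B,(602,298),SB,.018),
'mat':((316,532),B,(139,224),SB,.004),'coaster':(cc([(571,461),(707,411),(763,546),(625,597)]),B,cc([(403,355),(577,432),(513,598),(331,517)]),SB,.005),
'wine':((275,80),B,(790,370),SA,0)}
for k,(a,ao,b,bo,z) in items.items():
    print(k,np.round(ray_plane(t,*o(a,*ao),z)[:2],4),np.round(ray_plane(s,*o(b,*bo),z)[:2],4))
```

```text
yellow [0.4429 0.3084] [0.4412 0.303 ]
blue [0.4499 0.1039] [0.4496 0.0998]
green [0.6014 0.0759] [0.6004 0.0726]
white [ 0.5866 -0.1063] [ 0.5874 -0.1074]
beaker [0.6215 0.289 ] [0.6187 0.2852]
lid [ 0.5957 -0.2997] [ 0.5918 -0.3014]
mat [ 0.4381 -0.0771] [ 0.4364 -0.08  ]
coaster [ 0.4613 -0.3114] [ 0.4596 -0.3137]
wine [ 0.7483 -0.047 ] [ 0.7649 -0.0476]
```

Emit:
carry_out --motion '[{"gripper": 1, "x": 0, "y": 0, "z": 0, "spin": 7.1}, {"gripper": 1, "x": 0, "y": 0, "z": 0, "spin": 7.1}, {"gripper": 1, "x": 0, "y": 0, "z": 0, "spin": 7.1}, {"gripper": 1, "x": 0, "y": 0, "z": 0, "spin": 7.1}, {"gripper": 1, "x": 0, "y": 0, "z": 0, "spin": 7.1}, {"gripper": 1, "x": 0, "y": 0, "z": 0, "spin": 7.1}, {"gripper": 1, "x": 0, "y": 0, "z": 0, "spin": 7.1}, {"gripper": 1, "x": 0, "y": 0, "z": 0, "spin": 7.1}, {"gripper": 1, "x": 0, "y": 0, "z": 0, "spin": 7.1}, {"gripper": 1, "x": 0, "y": 0, "z": 0, "spin": 7.1}]'

```text
time_s: 0.98
tcp_pos: [0.1445, 0.6302, 0.2079]
tool_rot: [0.002, 0.675, 0.738, -0.005]
wrist_force: [1.1, -1.3, -0.1]
width: 0.0949
```

```bash
cat >> h.py <<'E'
from scipy.spatial.transform import Rotation as Ro
def tool():
    st=r.get_state();w,x,y,z=st['tool_rot'];return np.array(st['tcp_pos']),Ro.from_quat([x,y,z,w]).as_matrix(),st
def go(p,yaw=90):
    t,R,st=tool(); d=R.T@(np.array(p)-t)
    cur=np.degrees(np.arctan2(R[1,0],R[0,0]))
    sp=(cur-yaw+180)%360-180
    print('t %.2f'%st['time_s'],'tcp',np.round(t,4),'yaw %.1f'%cur,'tilt %.2f deg'%np.degrees(np.arccos(-R[2,2])),'w %.4f'%st['width'],'F',np.round(st['wrist_force'],1),'j6 %.2f'%st['joint_pos'][5])
    print('shift',np.round(d*1000,1),'spin',round(sp,1),'rows',round(max(np.linalg.norm(d)/.0417,abs(sp)/7.16),1))
E
python3 -c "
from h import *
go([.6,.074,.2])"
```

```text
t 0.98 tcp [0.1445 0.6302 0.2079] yaw 95.2 tilt 0.62 deg w 0.0949 F [ 1.1 -1.3 -0.1] j6 1.17
shift [-594.8  403.8   12.1] spin 5.2 rows 17.2
```

Emit:
carry_out --motion '[{"gripper": 1, "x": -0.034, "y": 0.023, "z": 0, "spin": 5}, {"gripper": 1, "x": -0.035, "y": 0.02, "z": 0, "spin": 0}, {"gripper": 1, "x": -0.035, "y": 0.02, "z": 0, "spin": 0}, {"gripper": 1, "x": -0.035, "y": 0.02, "z": 0, "spin": 0}, {"gripper": 1, "x": -0.035, "y": 0.02, "z": 0, "spin": 0}, {"gripper": 1, "x": -0.035, "y": 0.02, "z": 0, "spin": 0}, {"gripper": 1, "x": -0.035, "y": 0.02, "z": 0, "spin": 0}, {"gripper": 1, "x": -0.035, "y": 0.02, "z": 0, "spin": 0}, {"gripper": 1, "x": -0.035, "y": 0.02, "z": 0, "spin": 0}, {"gripper": 1, "x": -0.035, "y": 0.02, "z": 0, "spin": 0}]'

```text
time_s: 1.82
tcp_pos: [0.3502, 0.2746, 0.2056]
tool_rot: [0.003, 0.704, 0.71, -0.007]
wrist_force: [1.1, 0.4, -0.1]
width: 0.0951
```

```bash
python3 -c "
from h import *
go([.6,.074,.2])"
```

```text
t 1.82 tcp [0.3502 0.2746 0.2056] yaw 90.5 tilt 0.87 deg w 0.0951 F [ 1.1  0.4 -0.1] j6 0.54
shift [-202.5  248.1    6.9] spin 0.5 rows 7.7
```

Emit:
carry_out --motion '[{"gripper": 1, "x": -0.026, "y": 0.032, "z": 0, "spin": 0}, {"gripper": 1, "x": -0.026, "y": 0.032, "z": 0, "spin": 0}, {"gripper": 1, "x": -0.026, "y": 0.032, "z": 0, "spin": 0}, {"gripper": 1, "x": -0.026, "y": 0.032, "z": 0, "spin": 0}, {"gripper": 1, "x": -0.026, "y": 0.032, "z": 0, "spin": 0}, {"gripper": 1, "x": -0.026, "y": 0.032, "z": 0, "spin": 0}, {"gripper": 1, "x": -0.026, "y": 0.032, "z": 0, "spin": 0}, {"gripper": 1, "x": -0.02, "y": 0.024, "z": 0, "spin": 0}, {"gripper": 1, "x": 0, "y": 0, "z": 0, "spin": 0}]'

```text
time_s: 2.57
tcp_pos: [0.6028, 0.0604, 0.2051]
tool_rot: [0.003, 0.707, 0.707, -0.006]
wrist_force: [-0.7, -0.0, -0.0]
width: 0.095
```

```bash
python3 -c "
from h import *
go([.6,.074,.015]);print(np.round(tool()[1],4))
w=shot('wrist','w1.png')
import pickle
pickle.dump((tool()[:2],w),open('w1.pkl','wb'))
go([.6,.074,.015])
"
```

```text
t 2.57 tcp [0.6028 0.0604 0.2051] yaw 90.0 tilt 0.83 deg w 0.0950 F [-0.7 -0.  -0. ] j6 0.02
shift [ 16.3  -2.  189.9] spin -0.0 rows 4.6
[[ 2.000e-04  1.000e+00 -4.300e-03]
 [ 9.999e-01 -3.000e-04 -1.390e-02]
 [-1.390e-02 -4.300e-03 -9.999e-01]]
t 2.62 tcp [0.6011 0.0618 0.2049] yaw 90.0 tilt 0.82 deg w 0.0951 F [-0.3  0.   1. ] j6 0.02
shift [ 14.6   0.  189.7] spin 0.0 rows 4.6
```

View pics/w1.png

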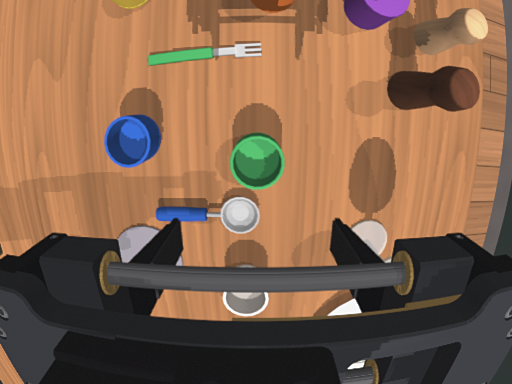

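```bash
cat >> h.py <<'E'
def wray(t,R,w,u,v,z):
    K=np.array(w['K']);M=np.array(w['mount'])
    a=np.array([u-K[0,2],v-K[1,2]]);rr=np.hypot(*a);th=rr/K[0,0]
    d=np.array([*(a/rr*np.sin(th)),np.cos(th)])
    D=R@M[:3,:3]@d;c=t+R@M[:3,3];return c+D*(z-c[2])/D[2]
def wpix(t,R,w,p):
    K=np.array(w['K']);M=np.array(w['mount'])
    q=M[:3,:3].T@(R.T@(np.array(p)-t)-M[:3,3]);th=np.arctan2(np.hypot(q[0],q[1]),q[2]);n=q[:2]/np.hypot(q[0],q[1])
    return K[:2,2]+n*th*K[0,0]
def wcircle(t,R,w,pts,rad,z):
    P=np.array([wray(t,R,w,u,v,z)[:2] for u,v in pts])
    from scipy.optimize import least_squares
    s=least_squares(lambda c:np.hypot(*(P-c).T)-rad,P.mean(0));return s.x,np.sqrt(np.mean(s.fun**2))
def zoom(im,x,y,w,h,k,fn): cv2.imwrite('pics/'+fn,cv2.resize(im[y:y+h,x:x+w,::-1],None,fx=k,fy=k,interpolation=cv2.INTER_CUBIC))
E
python3 -c "
from h import *
import pickle
(t,R),w=pickle.load(open('w1.pkl','rb'))
print(wray(t,R,w,256,160,.05),wray(t,R,w,129,141,.05),wray(t,R,w,245,296,.05))
zoom(w['image'],200,110,120,100,6,'w1z.png')"
```

```text
[0.59986056 0.08042042 0.05      ] [0.45212227 0.1048513  0.05      ] [ 0.58553869 -0.10066773  0.05      ]
```

View pics/w1z.png

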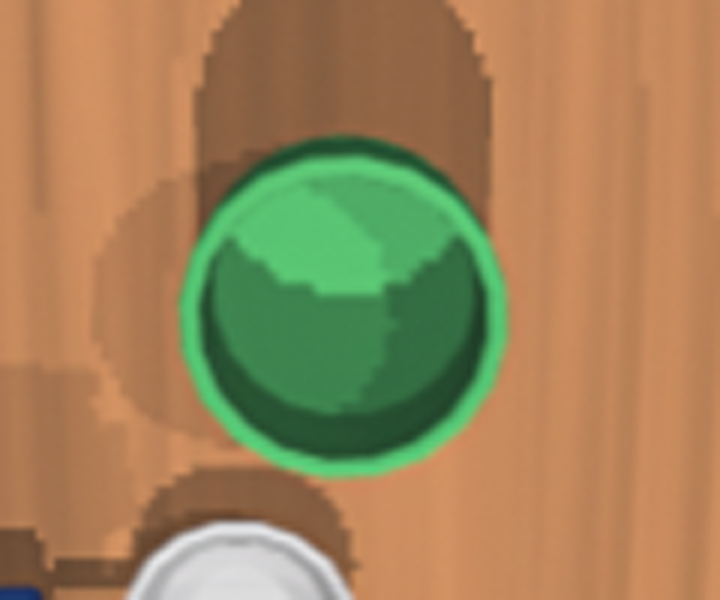

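Emit:
carry_out --motion '[{"gripper": 1, "x": 0.016, "y": -0.001, "z": 0.005, "spin": 0}, {"gripper": 1, "x": 0, "y": 0, "z": 0.03, "spin": 0}, {"gripper": 1, "x": 0, "y": 0, "z": 0.03, "spin": 0}, {"gripper": 1, "x": 0, "y": 0, "z": 0.03, "spin": 0}, {"gripper": 1, "x": 0, "y": 0, "z": 0.02, "spin": 0}, {"gripper": 1, "x": 0, "y": 0, "z": 0, "spin": 0}]'

```text
time_s: 3.12
tcp_pos: [0.5965, 0.0815, 0.0878]
tool_rot: [0.002, 0.706, 0.708, -0.005]
wrist_force: [0.0, 0.1, -0.2]
width: 0.095
```

```bash
python3 -c "
from h import *
go([.6,.076,.016])"
```

```text
t 3.12 tcp [0.5965 0.0815 0.0878] yaw 90.1 tilt 0.63 deg w 0.0950 F [ 0.   0.1 -0.2] j6 0.05
shift [-4.7  3.8 71.9] spin 0.1 rows 1.7
```

Emit:
carry_out --motion '[{"gripper": 1, "x": -0.004, "y": 0.003, "z": 0.02, "spin": 0}, {"gripper": 1, "x": 0, "y": 0, "z": 0.018, "spin": 0}, {"gripper": 1, "x": 0, "y": 0, "z": 0.015, "spin": 0}, {"gripper": 1, "x": 0, "y": 0, "z": 0.008, "spin": 0}, {"gripper": 1, "x": 0, "y": 0, "z": 0, "spin": 0}]'

```text
time_s: 3.53
tcp_pos: [0.597, 0.0816, 0.029]
tool_rot: [0.002, 0.704, 0.71, -0.004]
wrist_force: [-0.4, -0.1, 0.7]
width: 0.0945
```

```bash
python3 -c "
from h import *
go([.6,.076,.016])"
```

```text
t 3.53 tcp [0.597  0.0816 0.029 ] yaw 90.4 tilt 0.53 deg w 0.0945 F [-0.4 -0.1  0.7] j6 0.05
shift [-5.5  3.  13. ] spin 0.4 rows 0.3
```

Emit:
carry_out --motion '[{"gripper": 1, "x": -0.005, "y": 0.003, "z": 0.007, "spin": 0}, {"gripper": 1, "x": -0.003, "y": 0.001, "z": 0.005, "spin": 0}, {"gripper": 1, "x": 0, "y": 0, "z": 0, "spin": 0}]'

```text
time_s: 3.78
tcp_pos: [0.6029, 0.0742, 0.0199]
tool_rot: [0.004, 0.704, 0.71, -0.002]
wrist_force: [-0.9, 0.4, -0.8]
width: 0.0948
```

```bash
python3 -c "
from h import *
go([.6,.076,.016])"
```

```text
t 3.78 tcp [0.6029 0.0742 0.0199] yaw 90.5 tilt 0.50 deg w 0.0948 F [-0.9  0.4 -0.8] j6 0.03
shift [ 1.9 -2.9  3.8] spin 0.5 rows 0.1
```

Good enough; close.

Emit:
carry_out --motion '[{"gripper": 1, "x": 0.001, "y": -0.002, "z": 0.003, "spin": 0}, {"gripper": -1, "x": 0, "y": 0, "z": 0, "spin": 0}, {"gripper": -1, "x": 0, "y": 0, "z": 0, "spin": 0}, {"gripper": -1, "x": 0, "y": 0, "z": 0, "spin": 0}, {"gripper": -1, "x": 0, "y": 0, "z": 0, "spin": 0}, {"gripper": -1, "x": 0, "y": 0, "z": 0, "spin": 0}]'

```text
time_s: 4.28
tcp_pos: [0.6031, 0.0749, 0.0196]
tool_rot: [0.005, 0.704, 0.71, -0.0]
wrist_force: [-1.0, -0.6, -0.2]
width: 0.067
```

```bash
python3 -c "
from h import *
go([.6,.076,.016])"
```

```text
t 4.28 tcp [0.6031 0.0749 0.0196] yaw 90.5 tilt 0.61 deg w 0.0670 F [-1.  -0.6 -0.2] j6 0.04
shift [ 1.2 -3.1  3.6] spin 0.5 rows 0.1
```

Emit:
carry_out --motion '[{"gripper": -1, "x": 0, "y": 0, "z": 0.001, "spin": 0}, {"gripper": -1, "x": 0, "y": 0, "z": 0.001, "spin": 0}, {"gripper": -1, "x": 0, "y": 0, "z": 0, "spin": 0}, {"gripper": -1, "x": 0, "y": 0, "z": 0, "spin": 0}]'

```text
time_s: 4.62
tcp_pos: [0.6036, 0.0749, 0.0196]
tool_rot: [0.005, 0.704, 0.71, -0.0]
wrist_force: [-0.3, 0.8, -0.2]
width: 0.0616
```

```bash
python3 -c "
from h import *
go([.6,.076,.016])"
```

```text
t 4.62 tcp [0.6036 0.0749 0.0196] yaw 90.5 tilt 0.63 deg w 0.0616 F [-0.3  0.8 -0.2] j6 0.04
shift [ 1.2 -3.6  3.5] spin 0.5 rows 0.1
```

Emit:
carry_out --motion '[{"gripper": -1, "x": 0, "y": 0, "z": -0.02, "spin": 0}, {"gripper": -1, "x": 0, "y": 0, "z": -0.03, "spin": 0}, {"gripper": -1, "x": -0.005, "y": -0.005, "z": -0.03, "spin": 0}, {"gripper": -1, "x": -0.02, "y": -0.02, "z": 0, "spin": 0}, {"gripper": -1, "x": -0.025, "y": -0.027, "z": 0, "spin": 0}, {"gripper": -1, "x": -0.025, "y": -0.027, "z": 0, "spin": 0}, {"gripper": -1, "x": -0.025, "y": -0.027, "z": 0, "spin": 0}, {"gripper": -1, "x": -0.025, "y": -0.027, "z": 0, "spin": 0}, {"gripper": -1, "x": -0.012, "y": -0.012, "z": 0, "spin": 0}, {"gripper": -1, "x": 0, "y": 0, "z": 0, "spin": 0}]'

```text
time_s: 5.45
tcp_pos: [0.4533, -0.0665, 0.1002]
tool_rot: [0.006, 0.702, 0.712, -0.001]
wrist_force: [0.8, 0.4, -0.8]
width: 0.0618
```

```bash
python3 -c "
from h import *
go([.438,-.078,.024])"
```

```text
t 5.45 tcp [ 0.4533 -0.0665  0.1002] yaw 90.8 tilt 0.66 deg w 0.0618 F [ 0.8  0.4 -0.8] j6 -0.27
shift [-10.6 -15.9  76.2] spin 0.8 rows 1.9
```

Emit:
carry_out --motion '[{"gripper": -1, "x": -0.009, "y": -0.013, "z": 0.01, "spin": 0.8}, {"gripper": -1, "x": -0.001, "y": -0.002, "z": 0.02, "spin": 0}, {"gripper": -1, "x": 0, "y": 0, "z": 0.015, "spin": 0}, {"gripper": -1, "x": 0, "y": 0, "z": 0.008, "spin": 0}, {"gripper": -1, "x": 0, "y": 0, "z": 0, "spin": 0}]'

```text
time_s: 5.87
tcp_pos: [0.4405, -0.0775, 0.0467]
tool_rot: [0.008, 0.708, 0.706, 0.001]
wrist_force: [-0.9, 0.9, -0.5]
width: 0.0616
```

```bash
python3 -c "
from h import *
go([.438,-.078,.024]);s=shot('top','t2.png');zoom(s['image'],270,200,80,110,5,'t2z.png')
go([.438,-.078,.024])
s=shot('side','s2.png');zoom(s['image'],190,180,110,110,5,'s2z.png')"
```

```text
t 5.87 tcp [ 0.4405 -0.0775  0.0467] yaw 89.8 tilt 0.92 deg w 0.0616 F [-0.9  0.9 -0.5] j6 -0.28
shift [-0.3 -2.8 22.7] spin -0.2 rows 0.5
t 5.92 tcp [ 0.4409 -0.0775  0.0474] yaw 89.8 tilt 0.96 deg w 0.0616 F [ 0.4  0.7 -0.9] j6 -0.28
shift [-0.2 -3.2 23.4] spin -0.2 rows 0.6
```

View pics/t2z.png

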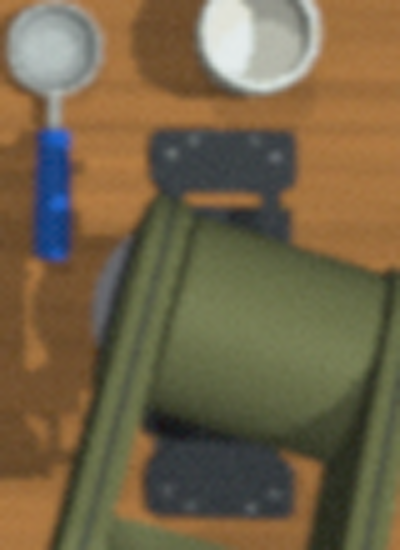

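View pics/s2z.png

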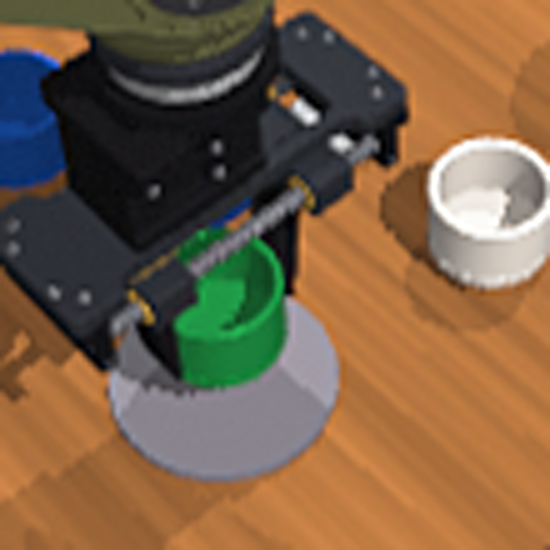

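Emit:
carry_out --motion '[{"gripper": -1, "x": 0, "y": -0.002, "z": 0.01, "spin": 0}, {"gripper": -1, "x": 0, "y": -0.001, "z": 0.008, "spin": 0}, {"gripper": -1, "x": 0, "y": 0, "z": 0.003, "spin": 0}, {"gripper": -1, "x": 0, "y": 0, "z": 0, "spin": 0}]'

```text
time_s: 6.3
tcp_pos: [0.4418, -0.0779, 0.0281]
tool_rot: [0.011, 0.708, 0.706, 0.003]
wrist_force: [-0.5, 0.2, -1.2]
width: 0.0618
```

```bash
python3 -c "
from h import *
go([.438,-.078,.024])"
```

```text
t 6.30 tcp [ 0.4418 -0.0779  0.0281] yaw 89.9 tilt 1.34 deg w 0.0618 F [-0.5  0.2 -1.2] j6 -0.29
shift [-0.1 -3.9  4. ] spin -0.1 rows 0.1
```

Emit:
carry_out --motion '[{"gripper": -1, "x": 0, "y": -0.003, "z": 0.004, "spin": 0}, {"gripper": -1, "x": 0, "y": -0.001, "z": 0.002, "spin": 0}]'

```text
time_s: 6.47
tcp_pos: [0.4391, -0.0782, 0.0233]
tool_rot: [0.012, 0.708, 0.706, 0.003]
wrist_force: [-5.0, 2.1, 13.8]
width: 0.0616
```

```bash
python3 -c "
from h import *
go([.438,-.078,.024]);print(np.degrees(tool()[1][:2,2]))"
```

```text
t 6.47 tcp [ 0.4391 -0.0782  0.0233] yaw 89.9 tilt 1.43 deg w 0.0616 F [-5.   2.1 13.8] j6 -0.29
shift [ 0.2 -1.1 -0.7] spin -0.1 rows 0.0
[ 1.24069853 -0.71254598]
```

Emit:
carry_out --motion '[{"gripper": 1, "x": 0, "y": 0, "z": -0.0005, "spin": 0}, {"gripper": 1, "x": 0, "y": 0, "z": 0, "spin": 0}, {"gripper": 1, "x": 0, "y": 0, "z": 0, "spin": 0}, {"gripper": 1, "x": 0, "y": 0, "z": -0.01, "spin": 0}, {"gripper": 1, "x": 0, "y": 0, "z": -0.03, "spin": 0}, {"gripper": 1, "x": 0, "y": 0, "z": -0.04, "spin": 0}, {"gripper": 1, "x": 0, "y": 0, "z": -0.04, "spin": 0}, {"gripper": 1, "x": 0, "y": 0, "z": -0.03, "spin": 0}]'

```text
time_s: 7.13
tcp_pos: [0.4291, -0.0746, 0.1725]
tool_rot: [0.004, 0.708, 0.706, -0.001]
wrist_force: [0.7, 0.1, 0.4]
width: 0.095
```

```bash
python3 -c "
from h import *
go([.442,.306,.15]);print(np.degrees(tool()[1][:2,2]))
s=shot('side','s3.png');zoom(s['image'],190,180,110,110,5,'s3z.png')"
```

```text
t 7.13 tcp [ 0.4291 -0.0746  0.1725] yaw 89.9 tilt 0.46 deg w 0.0950 F [0.7 0.1 0.4] j6 -0.29
shift [380.8  12.1  19.9] spin -0.1 rows 9.1
[ 0.21935542 -0.40989644]
```

View pics/s3z.png

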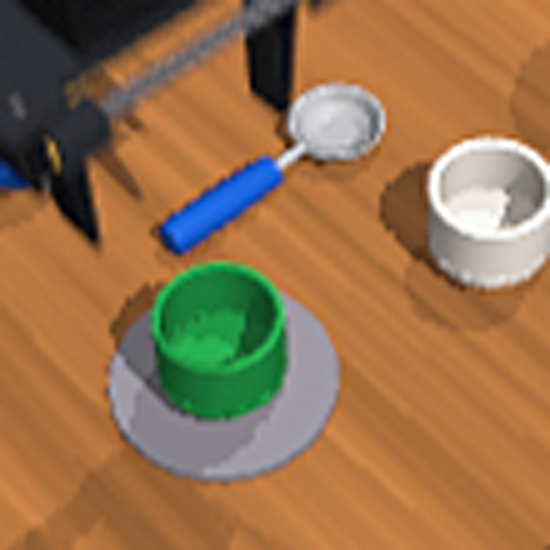

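Emit:
carry_out --motion '[{"gripper": 1, "x": 0.041, "y": 0.001, "z": 0, "spin": 0}, {"gripper": 1, "x": 0.041, "y": 0.001, "z": 0, "spin": 0}, {"gripper": 1, "x": 0.041, "y": 0.001, "z": 0, "spin": 0}, {"gripper": 1, "x": 0.041, "y": 0.001, "z": 0, "spin": 0}, {"gripper": 1, "x": 0.041, "y": 0.001, "z": 0, "spin": 0}, {"gripper": 1, "x": 0.041, "y": 0.001, "z": 0, "spin": 0}, {"gripper": 1, "x": 0.041, "y": 0.001, "z": 0, "spin": 0}, {"gripper": 1, "x": 0.035, "y": 0.001, "z": 0, "spin": 0}, {"gripper": 1, "x": 0, "y": 0, "z": 0, "spin": 0}]'

```text
time_s: 7.93
tcp_pos: [0.4483, 0.2533, 0.1899]
tool_rot: [0.018, 0.713, 0.701, 0.011]
wrist_force: [-0.5, 0.3, 0.6]
width: 0.095
```

```bash
python3 -c "
from h import *
t,R,_=tool();w=shot('wrist','w2.png')
import pickle;pickle.dump(((t,R),w),open('w2.pkl','wb'))
s=shot('top','t3.png')
zoom(s['image'],230,180,160,110,5,'t3z.png');zoom(w['image'],190,90,140,110,5,'w2z.png')
go([.442,.306,.02]);print(np.degrees(tool()[1][:2,2]))"
```

```text
t 8.03 tcp [0.4485 0.2496 0.1896] yaw 88.9 tilt 2.45 deg w 0.0951 F [ 0.3 -0.6  0.8] j6 0.45
shift [ 58.4 -14.4 168.5] spin -1.1 rows 4.3
[ 2.32251763 -0.77464766]
```

View pics/w2.png

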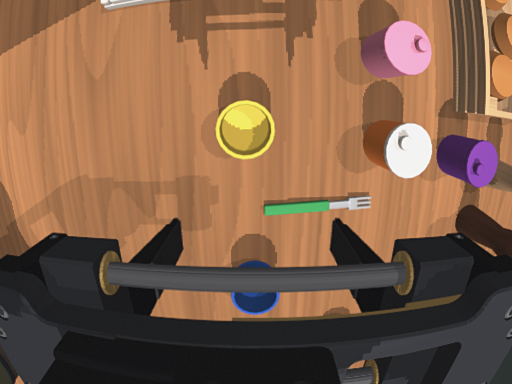

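View pics/t3z.png

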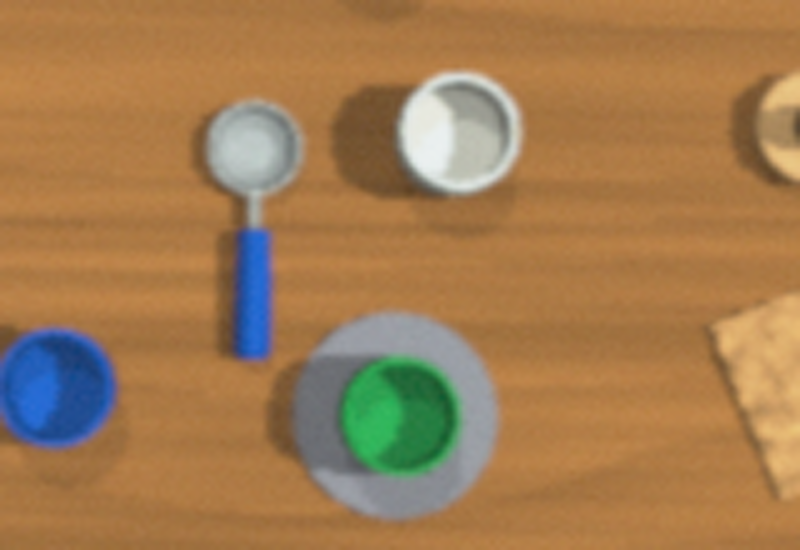

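```bash
python3 -c "
from h import *
import pickle
t=pickle.load(open('top0.pkl','rb'))
f=lambda a,b:(230+(a+.5)/5-.5,180+(b+.5)/5-.5)
print('green',ray_plane(t,*f(400,415.5),.054),'mat',ray_plane(t,*f(395.5,416),.004))
(p,R),w=pickle.load(open('w2.pkl','rb'))
print('yellow wrist',wray(p,R,w,245.5,129.5,.05))
s=pickle.load(open('side0.pkl','rb'))
g=lambda a,b:(190+(a+.5)/5-.5,180+(b+.5)/5-.5)
print('green side',ray_plane(s,*g(219,312),.054))
"
```

```text
green [ 0.43902526 -0.07537639  0.054     ] mat [ 0.437658   -0.07730301  0.004     ]
yellow wrist [0.44369042 0.30739794 0.05      ]
green side [ 0.43972363 -0.07725493  0.054     ]
```

Emit:
carry_out --motion '[{"gripper": 1, "x": 0.02, "y": -0.003, "z": 0, "spin": -1}, {"gripper": 1, "x": 0.02, "y": -0.003, "z": 0, "spin": 0}, {"gripper": 1, "x": 0.012, "y": -0.003, "z": 0, "spin": 0}, {"gripper": 1, "x": 0, "y": 0, "z": 0.02, "spin": 0}, {"gripper": 1, "x": 0, "y": 0, "z": 0.025, "spin": 0}, {"gripper": 1, "x": 0, "y": 0, "z": 0.025, "spin": 0}, {"gripper": 1, "x": 0, "y": 0, "z": 0.02, "spin": 0}, {"gripper": 1, "x": 0, "y": 0, "z": 0.01, "spin": 0}]'

```text
time_s: 8.7
tcp_pos: [0.4488, 0.2952, 0.0918]
tool_rot: [0.023, 0.71, 0.703, 0.014]
wrist_force: [-0.1, 0.7, 0.1]
width: 0.095
```

```bash
python3 -c "
from h import *
go([.443,.3065,.02]);print(np.degrees(tool()[1][:2,2]))"
```

```text
t 8.70 tcp [0.4488 0.2952 0.0918] yaw 89.4 tilt 3.04 deg w 0.0950 F [-0.1  0.7  0.1] j6 0.53
shift [12.1 -9.6 71.3] spin -0.6 rows 1.7
[ 2.96110278 -0.69773791]
```

Emit:
carry_out --motion '[{"gripper": 1, "x": 0.002, "y": -0.002, "z": -0.04, "spin": 0}, {"gripper": 1, "x": 0.002, "y": -0.002, "z": -0.04, "spin": 0}, {"gripper": 1, "x": 0.002, "y": -0.002, "z": -0.04, "spin": 0}, {"gripper": 1, "x": 0.002, "y": -0.002, "z": -0.03, "spin": 0}]'

```text
time_s: 9.03
tcp_pos: [0.4269, 0.2966, 0.2302]
tool_rot: [0.019, 0.713, 0.701, -0.002]
wrist_force: [1.6, 0.5, -0.2]
width: 0.0949
```

```bash
python3 -c "
from h import *
go([.443,.3065,.02]);print(np.degrees(tool()[1][:2,2]))"
```

```text
t 9.03 tcp [0.4269 0.2966 0.2302] yaw 89.0 tilt 2.18 deg w 0.0949 F [ 1.6  0.5 -0.2] j6 0.55
shift [ 16.3  10.9 210.1] spin -1.0 rows 5.1
[ 1.34999631 -1.70775292]
```

Emit:
carry_out --motion '[{"gripper": 1, "x": 0, "y": 0, "z": 0, "spin": 0}, {"gripper": 1, "x": 0, "y": 0, "z": 0, "spin": 0}, {"gripper": 1, "x": 0, "y": 0, "z": 0, "spin": 0}]'

```text
time_s: 9.28
tcp_pos: [0.431, 0.2969, 0.2414]
tool_rot: [0.021, 0.714, 0.7, 0.006]
wrist_force: [0.3, -0.3, -0.2]
width: 0.0955
```

```bash
python3 -c "
from h import *
go([.443,.3065,.02]);print(np.degrees(tool()[1][:2,2]))"
```

```text
t 9.28 tcp [0.431  0.2969 0.2414] yaw 88.8 tilt 2.57 deg w 0.0955 F [ 0.3 -0.3 -0.2] j6 0.55
shift [ 14.4   3.  221.5] spin -1.2 rows 5.3
[ 2.24811385 -1.23458327]
```

Emit:
carry_out --motion '[{"gripper": 1, "x": 0.007, "y": 0.001, "z": 0.03, "spin": -1}, {"gripper": 1, "x": 0.006, "y": 0.001, "z": 0.035, "spin": 0}, {"gripper": 1, "x": 0.001, "y": 0, "z": 0.035, "spin": 0}, {"gripper": 1, "x": 0, "y": 0, "z": 0.035, "spin": 0}, {"gripper": 1, "x": 0, "y": 0, "z": 0.025, "spin": 0}, {"gripper": 1, "x": 0, "y": 0, "z": 0.01, "spin": 0}, {"gripper": 1, "x": 0, "y": 0, "z": 0, "spin": 0}]'

```text
time_s: 9.87
tcp_pos: [0.4385, 0.3026, 0.0598]
tool_rot: [0.021, 0.709, 0.705, 0.003]
wrist_force: [-0.5, 0.2, -0.3]
width: 0.095
```

```bash
python3 -c "
from h import *
go([.443,.3065,.02]);print(np.degrees(tool()[1][:2,2]),tool()[2]['joint_pos'])"
```

```text
t 9.87 tcp [0.4385 0.3026 0.0598] yaw 89.6 tilt 2.46 deg w 0.0950 F [-0.5  0.2 -0.3] j6 0.55
shift [ 5.   3.  39.8] spin -0.4 rows 1.0
[ 1.99087197 -1.45011539] [ 0.52482     0.00830847  2.04855038 -0.04488718  1.06775586  0.55259161]
```

Emit:
carry_out --motion '[{"gripper": 1, "x": 0.005, "y": 0.003, "z": 0.018, "spin": 0}, {"gripper": 1, "x": 0.002, "y": 0, "z": 0.014, "spin": 0}, {"gripper": 1, "x": 0, "y": 0, "z": 0.006, "spin": 0}, {"gripper": 1, "x": 0, "y": 0, "z": 0, "spin": 0}]'

```text
time_s: 10.2
tcp_pos: [0.4437, 0.3079, 0.0217]
tool_rot: [0.021, 0.71, 0.704, 0.003]
wrist_force: [-0.5, 1.0, -0.2]
width: 0.0947
```

```bash
python3 -c "
from h import *
go([.443,.3065,.02]);print(np.degrees(tool()[1][:2,2]))"
```

```text
t 10.20 tcp [0.4437 0.3079 0.0217] yaw 89.5 tilt 2.47 deg w 0.0947 F [-0.5  1.  -0.2] j6 0.56
shift [-1.4 -0.7  1.7] spin -0.5 rows 0.1
[ 1.96954564 -1.48574715]
```

Emit:
carry_out --motion '[{"gripper": -1, "x": -0.001, "y": -0.001, "z": 0.002, "spin": 0}, {"gripper": -1, "x": 0, "y": 0, "z": 0, "spin": 0}, {"gripper": -1, "x": 0, "y": 0, "z": 0, "spin": 0}, {"gripper": -1, "x": 0, "y": 0, "z": 0, "spin": 0}, {"gripper": -1, "x": 0, "y": 0, "z": 0, "spin": 0}, {"gripper": -1, "x": 0, "y": 0, "z": 0, "spin": 0}, {"gripper": -1, "x": 0, "y": 0, "z": 0, "spin": 0}, {"gripper": -1, "x": 0, "y": 0, "z": 0, "spin": 0}]'

```text
time_s: 10.87
tcp_pos: [0.4463, 0.3086, 0.0264]
tool_rot: [0.023, 0.71, 0.704, 0.008]
wrist_force: [-0.3, -0.9, -0.6]
width: 0.0612
```

```bash
python3 -c "
from h import *
go([.443,.3065,.02]);print(np.degrees(tool()[1][:2,2]))"
```

```text
t 10.87 tcp [0.4463 0.3086 0.0264] yaw 89.5 tilt 2.75 deg w 0.0612 F [-0.3 -0.9 -0.6] j6 0.56
shift [-2.  -3.6  6.3] spin -0.5 rows 0.2
[ 2.47910069 -1.19575457]
```

Emit:
carry_out --motion '[{"gripper": -1, "x": 0, "y": 0, "z": -0.02, "spin": 0}, {"gripper": -1, "x": 0, "y": 0, "z": -0.035, "spin": 0}, {"gripper": -1, "x": 0, "y": 0, "z": -0.035, "spin": 0}, {"gripper": -1, "x": -0.02, "y": 0, "z": -0.03, "spin": 0}, {"gripper": -1, "x": -0.03, "y": 0, "z": 0, "spin": 0}, {"gripper": -1, "x": -0.035, "y": 0, "z": 0, "spin": 0}, {"gripper": -1, "x": -0.035, "y": 0, "z": 0, "spin": 0}, {"gripper": -1, "x": -0.035, "y": 0, "z": 0, "spin": 0}, {"gripper": -1, "x": -0.035, "y": 0, "z": 0, "spin": 0}, {"gripper": -1, "x": -0.035, "y": 0, "z": 0, "spin": 0}]'

```text
time_s: 11.7
tcp_pos: [0.4386, 0.0828, 0.1577]
tool_rot: [0.024, 0.705, 0.709, 0.008]
wrist_force: [1.7, -0.6, -0.5]
width: 0.0611
```

```bash
python3 -c "
from h import *
go([.439,-.077,.12]);print(np.degrees(tool()[1][:2,2]))"
```

```text
t 11.70 tcp [0.4386 0.0828 0.1577] yaw 90.3 tilt 2.86 deg w 0.0611 F [ 1.7 -0.6 -0.5] j6 0.09
shift [-159.    -2.1   41.1] spin 0.3 rows 3.9
[ 2.57611641 -1.24917575]
```

Emit:
carry_out --motion '[{"gripper": -1, "x": -0.035, "y": 0, "z": 0.005, "spin": 0}, {"gripper": -1, "x": -0.035, "y": 0, "z": 0.005, "spin": 0}, {"gripper": -1, "x": -0.035, "y": 0, "z": 0.005, "spin": 0}, {"gripper": -1, "x": -0.02, "y": 0, "z": 0.005, "spin": 0}, {"gripper": -1, "x": -0.01, "y": 0, "z": 0, "spin": 0}, {"gripper": -1, "x": 0, "y": 0, "z": 0, "spin": 0}]'

```text
time_s: 12.2
tcp_pos: [0.4385, -0.0645, 0.1414]
tool_rot: [0.026, 0.708, 0.706, 0.009]
wrist_force: [-0.4, 0.3, -0.5]
width: 0.0615
```

```bash
python3 -c "
from h import *
go([.439,-.077,.12]);print(np.degrees(tool()[1][:2,2]),tool()[2]['joint_pos'])
s=shot('side','s4.png');zoom(s['image'],190,150,110,140,4,'s4z.png')"
```

```text
t 12.20 tcp [ 0.4385 -0.0645  0.1414] yaw 89.8 tilt 3.17 deg w 0.0615 F [-0.4  0.3 -0.5] j6 -0.25
shift [-12.   -0.5  21.7] spin -0.2 rows 0.6
[ 2.83896355 -1.39915592] [-0.26004669 -0.33947463  2.2014555  -0.01154007  1.22544099 -0.25429664]
```

View pics/s4z.png

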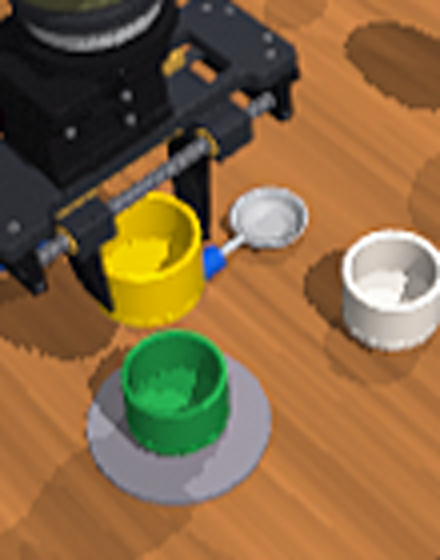

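Emit:
carry_out --motion '[{"gripper": -1, "x": -0.008, "y": 0, "z": 0.012, "spin": 0}, {"gripper": -1, "x": -0.002, "y": 0, "z": 0.012, "spin": 0}, {"gripper": -1, "x": 0, "y": 0, "z": 0.012, "spin": 0}, {"gripper": -1, "x": 0, "y": 0, "z": 0.008, "spin": 0}, {"gripper": -1, "x": 0, "y": 0, "z": 0, "spin": 0}]'

```text
time_s: 12.67
tcp_pos: [0.4417, -0.0714, 0.0972]
tool_rot: [0.026, 0.706, 0.707, 0.011]
wrist_force: [0.0, -1.1, -1.1]
width: 0.0612
```

```bash
python3 -c "
from h import *
go([.4395,-.075,.067]);print(np.degrees(tool()[1][:2,2]))
s=shot('side','s5.png');zoom(s['image'],190,180,110,110,5,'s5z.png')"
```

```text
t 12.67 tcp [ 0.4417 -0.0714  0.0972] yaw 90.1 tilt 3.26 deg w 0.0612 F [ 0.  -1.1 -1.1] j6 -0.27
shift [-3.  -3.8 30.1] spin 0.1 rows 0.7
[ 2.99640114 -1.28483377]
```

View pics/s5z.png

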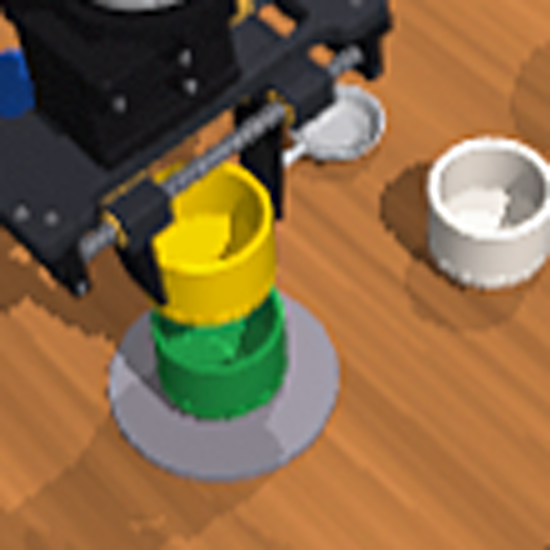

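Emit:
carry_out --motion '[{"gripper": -1, "x": -0.003, "y": -0.003, "z": 0.007, "spin": 0}, {"gripper": -1, "x": -0.001, "y": -0.002, "z": 0.007, "spin": 0}, {"gripper": -1, "x": 0, "y": 0, "z": 0.004, "spin": 0}]'

```text
time_s: 12.97
tcp_pos: [0.4396, -0.0752, 0.081]
tool_rot: [0.029, 0.705, 0.708, 0.012]
wrist_force: [-0.0, 0.9, -0.5]
width: 0.0615
```

```bash
python3 -c "
from h import *
go([.4395,-.075,.067]);print(np.degrees(tool()[1][:2,2]))"
```

```text
t 12.97 tcp [ 0.4396 -0.0752  0.081 ] yaw 90.2 tilt 3.56 deg w 0.0615 F [-0.   0.9 -0.5] j6 -0.29
shift [ 0.5 -0.9 14. ] spin 0.2 rows 0.3
[ 3.29376094 -1.34900024]
```

Emit:
carry_out --motion '[{"gripper": -1, "x": 0, "y": -0.001, "z": 0.005, "spin": 0}, {"gripper": -1, "x": 0, "y": -0.001, "z": 0.005, "spin": 0}, {"gripper": -1, "x": 0, "y": 0, "z": 0.002, "spin": 0}]'

```text
time_s: 13.22
tcp_pos: [0.4385, -0.0758, 0.0693]
tool_rot: [0.029, 0.705, 0.708, 0.012]
wrist_force: [-8.2, 2.5, 19.5]
width: 0.0617
```

```bash
python3 -c "
from h import *
go([.4395,-.075,.067]);print(np.degrees(tool()[1][:2,2]))"
```

```text
t 13.22 tcp [ 0.4385 -0.0758  0.0693] yaw 90.2 tilt 3.57 deg w 0.0617 F [-8.2  2.5 19.5] j6 -0.29
shift [0.8 0.9 2.4] spin 0.2 rows 0.1
[ 3.2874914  -1.37567001]
```

Emit:
carry_out --motion '[{"gripper": 0.6, "x": 0, "y": 0, "z": -0.001, "spin": 0}, {"gripper": 0.6, "x": 0, "y": 0, "z": 0, "spin": 0}, {"gripper": 0.6, "x": 0, "y": 0, "z": 0, "spin": 0}]'

```text
time_s: 13.47
tcp_pos: [0.4391, -0.0762, 0.0709]
tool_rot: [0.029, 0.705, 0.708, 0.012]
wrist_force: [0.5, 0.1, 0.7]
width: 0.0742
```

```bash
python3 -c "
from h import *
go([.4395,-.075,.067]);print(np.degrees(tool()[1][:2,2]))
s=shot('side','s6.png');zoom(s['image'],190,180,110,110,5,'s6z.png')"
```

```text
t 13.47 tcp [ 0.4391 -0.0762  0.0709] yaw 90.2 tilt 3.64 deg w 0.0742 F [0.5 0.1 0.7] j6 -0.29
shift [1.3 0.2 3.9] spin 0.2 rows 0.1
[ 3.35839096 -1.40083382]
```

View pics/s6z.png

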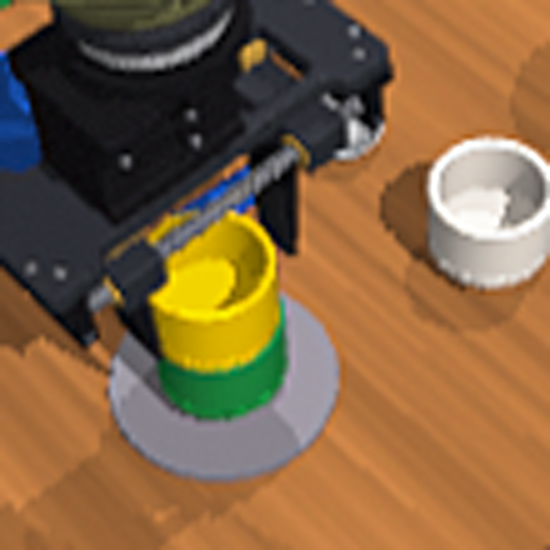

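Emit:
carry_out --motion '[{"gripper": 1, "x": 0, "y": 0, "z": 0, "spin": 0}, {"gripper": 1, "x": 0, "y": 0, "z": -0.01, "spin": 0}, {"gripper": 1, "x": 0, "y": -0.001, "z": -0.02, "spin": 0}, {"gripper": 1, "x": 0, "y": -0.001, "z": -0.03, "spin": 0}, {"gripper": 1, "x": 0, "y": 0, "z": -0.04, "spin": 0}, {"gripper": 1, "x": 0, "y": 0, "z": -0.04, "spin": 0}, {"gripper": 1, "x": 0, "y": 0, "z": 0, "spin": 0}, {"gripper": 1, "x": 0, "y": 0, "z": 0, "spin": 0}]'

```text
time_s: 14.18
tcp_pos: [0.4259, -0.0718, 0.2172]
tool_rot: [0.027, 0.705, 0.708, 0.011]
wrist_force: [-0.4, 0.9, -0.5]
width: 0.0952
```

```bash
python3 -c "
from h import *
go([.587,-.107,.2]);print(np.degrees(tool()[1][:2,2]),tool()[2]['joint_pos'])
s=shot('side','s7.png');zoom(s['image'],190,180,110,110,5,'s7z.png')"
```

```text
t 14.18 tcp [ 0.4259 -0.0718  0.2172] yaw 90.2 tilt 3.34 deg w 0.0952 F [-0.4  0.9 -0.5] j6 -0.29
shift [-35.3 159.7  26.6] spin 0.2 rows 4.0
[ 3.07771723 -1.3035153 ] [-0.28695216 -0.4329802   2.1395069  -0.00674322  1.37707746 -0.29003009]
```

View pics/s7z.png

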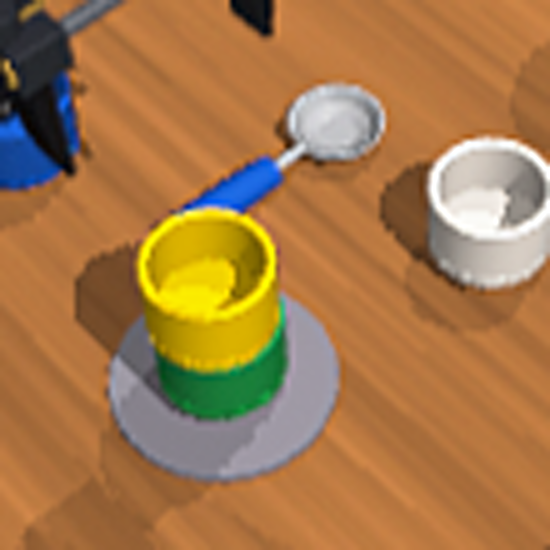

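Emit:
carry_out --motion '[{"gripper": 1, "x": -0.007, "y": 0.032, "z": 0, "spin": 0}, {"gripper": 1, "x": -0.007, "y": 0.032, "z": 0, "spin": 0}, {"gripper": 1, "x": -0.007, "y": 0.032, "z": 0, "spin": 0}, {"gripper": 1, "x": -0.007, "y": 0.032, "z": 0, "spin": 0}, {"gripper": 1, "x": -0.004, "y": 0.015, "z": 0, "spin": 0}, {"gripper": 1, "x": 0, "y": 0, "z": 0, "spin": 0}, {"gripper": 1, "x": 0, "y": 0, "z": 0, "spin": 0}]'

```text
time_s: 14.82
tcp_pos: [0.5708, -0.1031, 0.2174]
tool_rot: [0.023, 0.705, 0.708, 0.008]
wrist_force: [-0.3, 0.7, -0.1]
width: 0.0951
```

```bash
python3 -c "
from h import *
go([.587,-.107,.02]);print(np.degrees(tool()[1][:2,2]))"
```

```text
t 14.82 tcp [ 0.5708 -0.1031  0.2174] yaw 90.2 tilt 2.80 deg w 0.0951 F [-0.3  0.7 -0.1] j6 -0.27
shift [1.00e-01 7.50e+00 1.98e+02] spin 0.2 rows 4.8
[ 2.54189471 -1.1605151 ]
```

Emit:
carry_out --motion '[{"gripper": 1, "x": 0, "y": 0.002, "z": 0.035, "spin": 0}, {"gripper": 1, "x": 0, "y": 0.001, "z": 0.035, "spin": 0}, {"gripper": 1, "x": 0, "y": 0, "z": 0.035, "spin": 0}, {"gripper": 1, "x": 0, "y": 0, "z": 0.03, "spin": 0}, {"gripper": 1, "x": 0, "y": 0, "z": 0.01, "spin": 0}, {"gripper": 1, "x": 0, "y": 0, "z": 0, "spin": 0}]'

```text
time_s: 15.32
tcp_pos: [0.5748, -0.1045, 0.0671]
tool_rot: [0.022, 0.705, 0.709, 0.008]
wrist_force: [0.2, 0.6, 0.0]
width: 0.0954
```

```bash
python3 -c "
from h import *
go([.587,-.1065,.02]);print(np.degrees(tool()[1][:2,2]))"
```

```text
t 15.32 tcp [ 0.5748 -0.1045  0.0671] yaw 90.2 tilt 2.69 deg w 0.0954 F [0.2 0.6 0. ] j6 -0.27
shift [-1.1 10.2 47.6] spin 0.2 rows 1.2
[ 2.43511715 -1.13130522]
```

Emit:
carry_out --motion '[{"gripper": 1, "x": -0.002, "y": 0.009, "z": 0.004, "spin": 0}, {"gripper": 1, "x": 0, "y": 0.001, "z": 0.018, "spin": 0}, {"gripper": 1, "x": 0, "y": 0, "z": 0.015, "spin": 0}, {"gripper": 1, "x": 0, "y": 0, "z": 0.006, "spin": 0}, {"gripper": 1, "x": 0, "y": 0, "z": 0, "spin": 0}]'

```text
time_s: 15.73
tcp_pos: [0.5873, -0.1073, 0.0301]
tool_rot: [0.024, 0.705, 0.709, 0.009]
wrist_force: [-0.2, 0.6, -0.7]
width: 0.0951
```

```bash
python3 -c "
from h import *
go([.587,-.1065,.02]);print(np.degrees(tool()[1][:2,2]))"
```

```text
t 15.73 tcp [ 0.5873 -0.1073  0.0301] yaw 90.2 tilt 3.01 deg w 0.0951 F [-0.2  0.6 -0.7] j6 -0.27
shift [ 1.1 -0.8 10. ] spin 0.2 rows 0.2
[ 2.7480173 -1.2146411]
```

Emit:
carry_out --motion '[{"gripper": 1, "x": 0.001, "y": 0, "z": 0.007, "spin": 0}, {"gripper": 1, "x": 0, "y": 0, "z": 0.004, "spin": 0}, {"gripper": -1, "x": 0, "y": 0, "z": 0, "spin": 0}, {"gripper": -1, "x": 0, "y": 0, "z": 0, "spin": 0}, {"gripper": -1, "x": 0, "y": 0, "z": 0, "spin": 0}, {"gripper": -1, "x": 0, "y": 0, "z": 0, "spin": 0}, {"gripper": -1, "x": 0, "y": 0, "z": 0, "spin": 0}, {"gripper": -1, "x": 0, "y": 0, "z": 0, "spin": 0}, {"gripper": -1, "x": 0, "y": 0, "z": 0, "spin": 0}]'

```text
time_s: 16.48
tcp_pos: [0.5912, -0.1073, 0.0252]
tool_rot: [0.029, 0.705, 0.708, 0.012]
wrist_force: [0.5, -0.5, -0.8]
width: 0.0614
```

```bash
python3 -c "
from h import *
go([.587,-.1065,.02]);print(np.degrees(tool()[1][:2,2]))"
```

```text
t 16.48 tcp [ 0.5912 -0.1073  0.0252] yaw 90.2 tilt 3.53 deg w 0.0614 F [ 0.5 -0.5 -0.8] j6 -0.26
shift [ 0.9 -4.5  5. ] spin 0.2 rows 0.2
[ 3.25918993 -1.35447154]
```

```bash
python3 -c "
from h import *
import pickle
s=pickle.load(open('side0.pkl','rb'))
g=lambda a,b:(190+(a+.5)/5-.5,180+(b+.5)/5-.5)
print('yellow side',ray_plane(s,*g(208,258),.094))
"
```

```text
yellow side [ 0.43859038 -0.0748312   0.094     ]
```

Emit:
carry_out --motion '[{"gripper": -1, "x": 0, "y": 0, "z": -0.03, "spin": 0}, {"gripper": -1, "x": 0, "y": 0, "z": -0.04, "spin": 0}, {"gripper": -1, "x": 0, "y": 0, "z": -0.04, "spin": 0}, {"gripper": -1, "x": 0, "y": 0, "z": -0.03, "spin": 0}, {"gripper": -1, "x": 0.005, "y": -0.03, "z": 0, "spin": 0}, {"gripper": -1, "x": 0.007, "y": -0.036, "z": 0, "spin": 0}, {"gripper": -1, "x": 0.007, "y": -0.036, "z": 0, "spin": 0}, {"gripper": -1, "x": 0.006, "y": -0.025, "z": 0, "spin": 0}, {"gripper": -1, "x": 0, "y": 0, "z": 0, "spin": 0}]'

```text
time_s: 17.23
tcp_pos: [0.4512, -0.0787, 0.1625]
tool_rot: [0.027, 0.705, 0.709, 0.011]
wrist_force: [0.8, 0.4, -1.0]
width: 0.0615
```

```bash
python3 -c "
from h import *
go([.439,-.076,.107]);print(np.degrees(tool()[1][:2,2]))"
```

```text
t 17.23 tcp [ 0.4512 -0.0787  0.1625] yaw 90.2 tilt 3.33 deg w 0.0615 F [ 0.8  0.4 -1. ] j6 -0.29
shift [  4.  -15.1  54.7] spin 0.2 rows 1.4
[ 3.06541484 -1.30296884]
```

Emit:
carry_out --motion '[{"gripper": -1, "x": 0.003, "y": -0.013, "z": 0.008, "spin": 0}, {"gripper": -1, "x": 0, "y": -0.002, "z": 0.012, "spin": 0}, {"gripper": -1, "x": 0, "y": 0, "z": 0.008, "spin": 0}, {"gripper": -1, "x": 0, "y": 0, "z": 0.0, "spin": 0}]'

```text
time_s: 17.57
tcp_pos: [0.4384, -0.0767, 0.1332]
tool_rot: [0.029, 0.705, 0.708, 0.012]
wrist_force: [-0.4, -0.2, -1.2]
width: 0.061
```

```bash
python3 -c "
from h import *
go([.439,-.0755,.107]);print(np.degrees(tool()[1][:2,2]))
s=shot('side','s8.png');zoom(s['image'],190,150,110,140,4,'s8z.png')"
```

```text
t 17.57 tcp [ 0.4384 -0.0767  0.1332] yaw 90.2 tilt 3.65 deg w 0.0610 F [-0.4 -0.2 -1.2] j6 -0.29
shift [ 1.8 -0.9 26.1] spin 0.2 rows 0.6
[ 3.37661779 -1.38627689]
```

View pics/s8z.png

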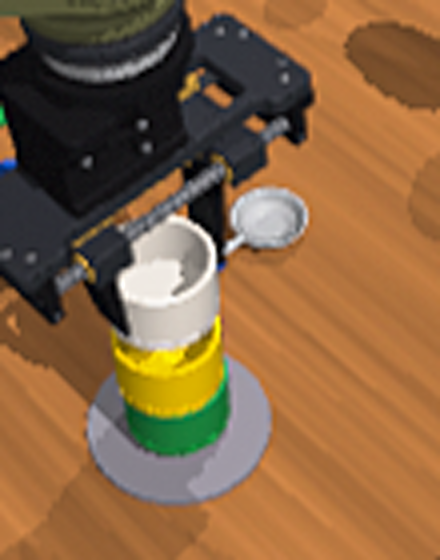

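Emit:
carry_out --motion '[{"gripper": -1, "x": 0.001, "y": 0, "z": 0.009, "spin": 0}, {"gripper": -1, "x": 0, "y": 0, "z": 0.007, "spin": 0}, {"gripper": -1, "x": 0, "y": 0, "z": 0.004, "spin": 0}, {"gripper": -1, "x": 0, "y": 0, "z": 0.003, "spin": 0}]'

```text
time_s: 17.95
tcp_pos: [0.4432, -0.0771, 0.1098]
tool_rot: [0.03, 0.705, 0.708, 0.013]
wrist_force: [-0.5, -0.5, 0.3]
width: 0.0613
```

```bash
python3 -c "
from h import *
go([.439,-.0755,.107]);print(np.degrees(tool()[1][:2,2]))"
```

```text
t 17.95 tcp [ 0.4432 -0.0771  0.1098] yaw 90.2 tilt 3.76 deg w 0.0613 F [-0.5 -0.5  0.3] j6 -0.29
shift [ 1.7 -4.3  2.5] spin 0.2 rows 0.1
[ 3.47852861 -1.41205733]
```

Emit:
carry_out --motion '[{"gripper": -1, "x": 0.001, "y": -0.004, "z": 0.003, "spin": 0}, {"gripper": -1, "x": 0, "y": -0.001, "z": 0.002, "spin": 0}]'

```text
time_s: 18.12
tcp_pos: [0.4426, -0.0774, 0.1091]
tool_rot: [0.034, 0.705, 0.708, 0.014]
wrist_force: [-4.2, 1.7, 10.5]
width: 0.0609
```

```bash
python3 -c "
from h import *
go([.439,-.0755,.107]);print(np.degrees(tool()[1][:2,2]))"
```

```text
t 18.12 tcp [ 0.4426 -0.0774  0.1091] yaw 90.2 tilt 4.20 deg w 0.0609 F [-4.2  1.7 10.5] j6 -0.29
shift [ 2.  -3.7  1.8] spin 0.2 rows 0.1
[ 3.90137235 -1.5429193 ]
```

Emit:
carry_out --motion '[{"gripper": 0.6, "x": 0, "y": 0, "z": 0, "spin": 0}, {"gripper": 0.6, "x": 0, "y": 0, "z": 0, "spin": 0}, {"gripper": 0.6, "x": 0, "y": 0, "z": 0, "spin": 0}]'

```text
time_s: 18.37
tcp_pos: [0.4442, -0.0779, 0.1108]
tool_rot: [0.035, 0.705, 0.708, 0.015]
wrist_force: [-0.3, 0.0, 0.3]
width: 0.0737
```

```bash
python3 -c "
from h import *
go([.439,-.0755,.107]);print(np.degrees(tool()[1][:2,2]))
s=shot('side','s9.png');zoom(s['image'],190,150,110,140,4,'s9z.png')"
```

```text
t 18.37 tcp [ 0.4442 -0.0779  0.1108] yaw 90.2 tilt 4.40 deg w 0.0737 F [-0.3  0.   0.3] j6 -0.29
shift [ 2.5 -5.4  3.4] spin 0.2 rows 0.2
[ 4.09029738 -1.59736495]
```

View pics/s9z.png

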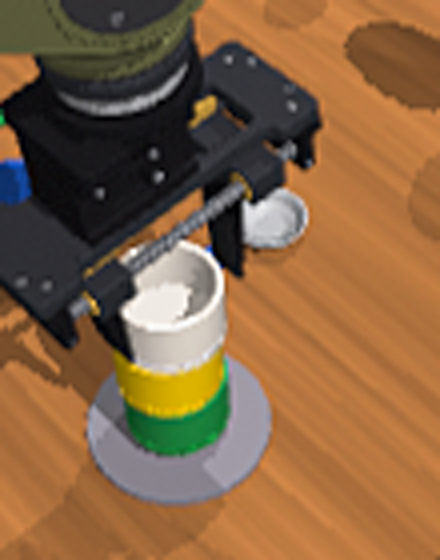

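Emit:
carry_out --motion '[{"gripper": 1, "x": 0, "y": -0.003, "z": -0.005, "spin": 0}, {"gripper": 1, "x": 0, "y": 0.001, "z": -0.03, "spin": 0}, {"gripper": 1, "x": 0, "y": 0.002, "z": -0.04, "spin": 0}, {"gripper": 1, "x": 0, "y": 0.002, "z": -0.04, "spin": 0}, {"gripper": 1, "x": 0, "y": 0.002, "z": -0.04, "spin": 0}]'

```text
time_s: 18.83
tcp_pos: [0.4289, -0.0714, 0.2571]
tool_rot: [0.023, 0.705, 0.708, 0.009]
wrist_force: [-0.2, 0.3, -0.2]
width: 0.0941
```

```bash
python3 -c "
from h import *
go([.594,-.3005,.2]);print(np.degrees(tool()[1][:2,2]),tool()[2]['joint_pos'])
s=shot('side','s10.png');zoom(s['image'],190,150,110,140,4,'s10z.png')
s=shot('top','t10.png');zoom(s['image'],230,180,160,110,5,'t10z.png')
"
```

```text
t 18.83 tcp [ 0.4289 -0.0714  0.2571] yaw 90.2 tilt 2.79 deg w 0.0941 F [-0.2  0.3 -0.2] j6 -0.29
shift [-228.5  161.3   69. ] spin 0.2 rows 6.9
[ 2.53767901 -1.15105692] [-0.28399963 -0.4361373   2.07549111 -0.00692196  1.45407609 -0.28769432]
```

View pics/s10z.png

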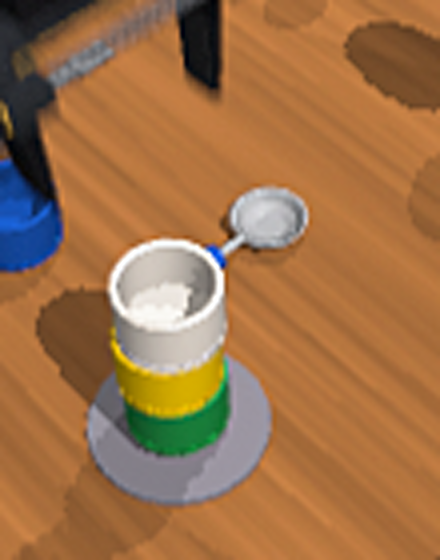

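```bash
python3 -c "
import cv2
s=cv2.imread('pics/s10.png');cv2.imwrite('pics/s10y.png',cv2.resize(s[205:270,210:255],None,fx=9,fy=9,interpolation=cv2.INTER_CUBIC))
t=cv2.imread('pics/t10.png');cv2.imwrite('pics/t10y.png',cv2.resize(t[190:290,230:390],None,fx=5,fy=5,interpolation=cv2.INTER_CUBIC))"
```

```text
(no output)
```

View pics/s10y.png

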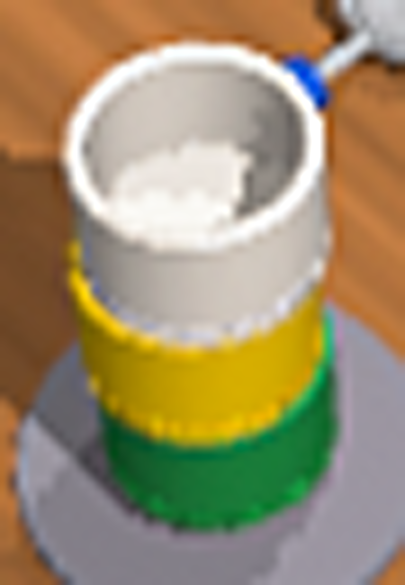

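View pics/t10y.png

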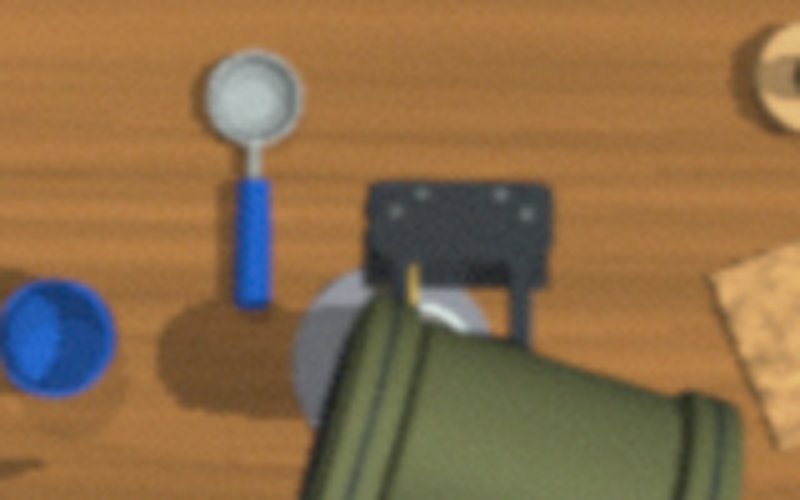

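```bash
cat > mdl.py <<'E'
from h import *
import pickle
s=pickle.load(open('side0.pkl','rb'))
def draw(img,x0,y0,k,cx,cy,z0,col,R=None):
    # body shoulder & rim circles
    for z,rad in ((.01,.031),(.05,.031),(.05,.027)):
        a=np.linspace(0,2*np.pi,60);P=np.c_[rad*np.cos(a),rad*np.sin(a),np.full(60,z)]
        if R is not None:P=P@R.T
        P=P+[cx,cy,z0]
        q=np.array([proj(s,p) for p in P]);q=np.c_[(q[:,0]-x0+.5)*k-.5,(q[:,1]-y0+.5)*k-.5]
        cv2.polylines(img,[np.round(q).astype(int)],True,col,1)
E
python3 - <<'E'
from mdl import *
print(ray_plane(s,231.3,220.9,.134))
im=cv2.imread('pics/s10.png')[205:270,210:255];im=cv2.resize(im,None,fx=9,fy=9,interpolation=cv2.INTER_CUBIC)
draw(im,210,205,9,.4395,-.076,.004,(0,0,0))
draw(im,210,205,9,.4395,-.076,.044,(255,0,0))
draw(im,210,205,9,.4405,-.0775,.084,(0,0,255))
cv2.imwrite('pics/m1.png',im)
E
```

```text
[ 0.43921077 -0.0786005   0.134     ]
```

View pics/m1.png

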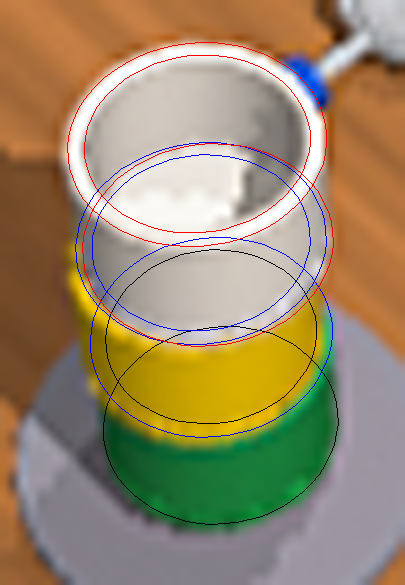

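Emit:
carry_out --motion '[{"gripper": 0.1, "x": -0.032, "y": 0.022, "z": 0.005, "spin": 0}, {"gripper": 0.1, "x": -0.033, "y": 0.023, "z": 0.008, "spin": 0}, {"gripper": 0.1, "x": -0.033, "y": 0.023, "z": 0.008, "spin": 0}, {"gripper": 0.1, "x": -0.033, "y": 0.023, "z": 0.008, "spin": 0}, {"gripper": 0.1, "x": -0.033, "y": 0.023, "z": 0.008, "spin": 0}, {"gripper": 0.1, "x": -0.03, "y": 0.02, "z": 0.008, "spin": 0}, {"gripper": 0.1, "x": -0.01, "y": 0.01, "z": 0.008, "spin": 0}, {"gripper": 0.1, "x": 0, "y": 0, "z": 0, "spin": 0}]'

```text
time_s: 19.6
tcp_pos: [0.5855, -0.2837, 0.2253]
tool_rot: [0.032, 0.704, 0.71, 0.015]
wrist_force: [-0.8, 0.9, 0.2]
width: 0.0533
```

```bash
python3 -c "
from h import *
t,R,_=tool();w=shot('wrist','w4.png')
import pickle;pickle.dump(((t,R),w),open('w4.pkl','wb'))
go([.594,-.3005,.1]);print(np.degrees(tool()[1][:2,2]))"
```

```text
t 19.65 tcp [ 0.5849 -0.283   0.2259] yaw 90.5 tilt 4.08 deg w 0.0524 F [ 0.5 -1.2 -0.7] j6 -0.55
shift [-14.4   0.6 126.6] spin 0.5 rows 3.1
[ 3.81577572 -1.42336314]
```

View pics/w4.png

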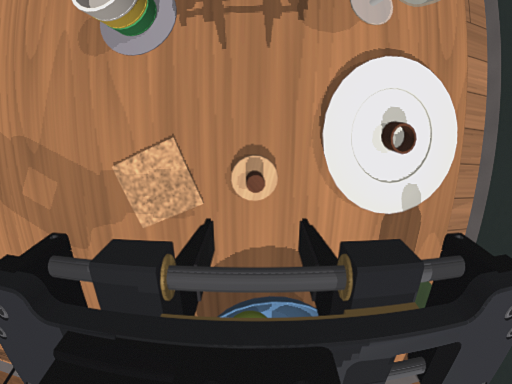

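```bash
python3 -c "
from h import *
import pickle
(t,R),w=pickle.load(open('w4.pkl','rb'))
print(wray(t,R,w,254,178,.018),wray(t,R,w,256,182,.044))"
```

```text
[ 0.59652051 -0.30114713  0.018     ] [ 0.59740663 -0.29944471  0.044     ]
```

Emit:
carry_out --motion '[{"gripper": 0.1, "x": -0.012, "y": 0.004, "z": 0.03, "spin": 0}, {"gripper": 0.1, "x": -0.002, "y": 0, "z": 0.035, "spin": 0}, {"gripper": 0.1, "x": 0, "y": 0, "z": 0.035, "spin": 0}, {"gripper": 0.1, "x": 0, "y": 0, "z": 0.03, "spin": 0}, {"gripper": 0.1, "x": 0, "y": 0, "z": 0.005, "spin": 0}]'

```text
time_s: 20.07
tcp_pos: [0.5989, -0.2983, 0.0948]
tool_rot: [0.037, 0.702, 0.711, 0.016]
wrist_force: [-0.6, 0.6, -1.1]
width: 0.0524
```

```bash
python3 -c "
from h import *
go([.596,-.3005,.023]);print(np.degrees(tool()[1][:2,2]))"
```

```text
t 20.07 tcp [ 0.5989 -0.2983  0.0948] yaw 90.6 tilt 4.60 deg w 0.0524 F [-0.6  0.6 -1.1] j6 -0.57
shift [-0.1 -8.3 71.4] spin 0.6 rows 1.7
[ 4.29265412 -1.6457381 ]
```

Emit:
carry_out --motion '[{"gripper": 0.1, "x": 0, "y": 0, "z": -0.041, "spin": 0}, {"gripper": 0.1, "x": 0, "y": 0, "z": -0.041, "spin": 0}, {"gripper": 0.1, "x": 0, "y": 0, "z": -0.041, "spin": 0}, {"gripper": 0.1, "x": 0, "y": 0, "z": -0.041, "spin": 0}, {"gripper": 0.1, "x": 0, "y": 0, "z": -0.041, "spin": 0}]'

```text
time_s: 20.48
tcp_pos: [0.5744, -0.2829, 0.29]
tool_rot: [0.02, 0.701, 0.712, 0.012]
wrist_force: [0.7, -0.0, 0.4]
width: 0.0522
```

```bash
python3 -c "
from h import *
go([.596,-.3005,.023]);print(np.degrees(tool()[1][:2,2]))"
```

```text
t 20.48 tcp [ 0.5744 -0.2829  0.29  ] yaw 90.9 tilt 2.67 deg w 0.0522 F [ 0.7 -0.   0.4] j6 -0.57
shift [-15.1   9.2 267.9] spin 0.9 rows 6.4
[ 2.60678682 -0.56652276]
```

Emit:
carry_out --motion '[{"gripper": 0.1, "x": 0, "y": 0, "z": 0, "spin": 0}, {"gripper": 0.1, "x": 0, "y": 0, "z": 0, "spin": 0}]'

```text
time_s: 20.65
tcp_pos: [0.5768, -0.2828, 0.3081]
tool_rot: [0.031, 0.7, 0.713, 0.015]
wrist_force: [-0.3, -0.9, -1.7]
width: 0.0526
```

```bash
python3 -c "
from h import *
go([.596,-.3005,.023]);print(np.degrees(tool()[1][:2,2]))"
```

```text
t 20.65 tcp [ 0.5768 -0.2828  0.3081] yaw 91.0 tilt 3.98 deg w 0.0526 F [-0.3 -0.9 -1.7] j6 -0.57
shift [-1.140e+01  1.000e-01  2.861e+02] spin 1.0 rows 6.9
[ 3.77174756 -1.24851302]
```

Emit:
carry_out --motion '[{"gripper": 0.1, "x": 0, "y": 0, "z": 0.041, "spin": 0}, {"gripper": 0.1, "x": 0, "y": 0, "z": 0.041, "spin": 0}, {"gripper": 0.1, "x": 0, "y": 0, "z": 0.041, "spin": 0}]'

```text
time_s: 20.9
tcp_pos: [0.593, -0.2883, 0.206]
tool_rot: [0.049, 0.699, 0.713, 0.02]
wrist_force: [0.0, -0.4, -0.9]
width: 0.0522
```

```bash
python3 -c "
from h import *
go([.596,-.3005,.023]);print(np.degrees(tool()[1][:2,2]))"
```

```text
t 20.90 tcp [ 0.593  -0.2883  0.206 ] yaw 91.0 tilt 6.09 deg w 0.0522 F [ 0.  -0.4 -0.9] j6 -0.57
shift [ -4.4 -15.  182.7] spin 1.0 rows 4.4
[ 5.61168797 -2.32372234]
```

Emit:
carry_out --motion '[{"gripper": 0.1, "x": 0, "y": 0, "z": 0, "spin": 0}, {"gripper": 0.1, "x": 0, "y": 0, "z": 0, "spin": 0}]'

```text
time_s: 21.07
tcp_pos: [0.5879, -0.2843, 0.1962]
tool_rot: [0.041, 0.699, 0.714, 0.018]
wrist_force: [1.0, -0.1, 1.0]
width: 0.0524
```

```bash
python3 -c "
from h import *
go([.596,-.3005,.023]);print(np.degrees(tool()[1][:2,2]))"
```

```text
t 21.07 tcp [ 0.5879 -0.2843  0.1962] yaw 91.1 tilt 5.13 deg w 0.0524 F [ 1.  -0.1  1. ] j6 -0.57
shift [-10.6  -6.7 173.7] spin 1.1 rows 4.2
[ 4.78977649 -1.81601412]
```

Emit:
carry_out --motion '[{"gripper": 0.1, "x": 0, "y": 0, "z": -0.0415, "spin": 0}, {"gripper": 0.1, "x": 0, "y": 0, "z": -0.0415, "spin": 0}, {"gripper": 0.1, "x": 0, "y": 0, "z": -0.0415, "spin": 0}, {"gripper": 0.1, "x": 0, "y": 0, "z": -0.0415, "spin": 0}, {"gripper": 0.1, "x": 0, "y": 0, "z": 0.0, "spin": 0}, {"gripper": 0.1, "x": 0, "y": 0, "z": 0.0, "spin": 0}]'

```text
time_s: 21.57
tcp_pos: [0.5704, -0.2754, 0.3745]
tool_rot: [0.04, 0.698, 0.715, 0.018]
wrist_force: [0.0, -1.0, -1.0]
width: 0.0519
```

```bash
python3 -c "
from h import *
go([.596,-.3005,.023]);print(np.degrees(tool()[1][:2,2]))"
```

```text
t 21.57 tcp [ 0.5704 -0.2754  0.3745] yaw 91.2 tilt 5.05 deg w 0.0519 F [ 0. -1. -1.] j6 -0.57
shift [-14.2  -3.8 353. ] spin 1.2 rows 8.5
[ 4.72659165 -1.7588129 ]
```

Emit:
carry_out --motion '[{"gripper": 0.1, "x": 0, "y": 0, "z": 0.012, "spin": 0}, {"gripper": 0.1, "x": 0, "y": 0, "z": 0.012, "spin": 0}, {"gripper": 0.1, "x": 0, "y": 0, "z": 0.012, "spin": 0}, {"gripper": 0.1, "x": 0, "y": 0, "z": 0.012, "spin": 0}, {"gripper": 0.1, "x": 0, "y": 0, "z": 0.012, "spin": 0}, {"gripper": 0.1, "x": 0, "y": 0, "z": 0.012, "spin": 0}]'

```text
time_s: 22.07
tcp_pos: [0.5768, -0.2774, 0.3008]
tool_rot: [0.043, 0.698, 0.715, 0.019]
wrist_force: [-0.5, -0.2, -1.1]
width: 0.0523
```

```bash
python3 -c "
from h import *
go([.596,-.3005,.023]);print(np.degrees(tool()[1][:2,2]))"
```

```text
t 22.07 tcp [ 0.5768 -0.2774  0.3008] yaw 91.3 tilt 5.39 deg w 0.0523 F [-0.5 -0.2 -1.1] j6 -0.56
shift [-13.6  -5.6 279. ] spin 1.3 rows 6.7
[ 5.02361501 -1.93102174]
```

```bash
python3 -c "
from h import *
np.save('j.npy',tool()[2]['joint_pos']);print(np.round(tool()[2]['effort'],2),np.round(tool()[2]['joint_vel'],4))"
```

```text
[ 2.000e-02 -3.854e+01 -3.813e+01  1.000e-01  3.000e-02  1.000e-02] [ 0.0052  0.0918  0.2126  0.0018 -0.2615 -0.0012]
```

Emit:
carry_out --motion '[{"gripper": 0.1, "x": 0, "y": 0, "z": 0.0, "spin": 0}, {"gripper": 0.1, "x": 0, "y": 0, "z": 0, "spin": 0}]'

```text
time_s: 22.23
tcp_pos: [0.5746, -0.276, 0.2918]
tool_rot: [0.037, 0.698, 0.715, 0.017]
wrist_force: [-1.1, 0.5, 0.2]
width: 0.0523
```

```bash
python3 -c "
from h import *
j=tool()[2]['joint_pos'];print(np.degrees(j-np.load('j.npy')));np.save('j.npy',j)
go([.596,-.3005,.023])"
```

```text
[ 0.00319317  0.29764713  0.51524968 -0.0031958  -0.09122305  0.00092668]
t 22.23 tcp [ 0.5746 -0.276   0.2918] yaw 91.3 tilt 4.68 deg w 0.0523 F [-1.1  0.5  0.2] j6 -0.56
shift [-17.1   0.3 270.2] spin 1.3 rows 6.5
```

Emit:
carry_out --motion '[{"gripper": 0.1, "x": 0, "y": 0, "z": 0.0, "spin": 0}, {"gripper": 0.1, "x": 0, "y": 0, "z": 0, "spin": 0}, {"gripper": 0.1, "x": 0, "y": 0, "z": 0.0, "spin": 0}, {"gripper": 0.1, "x": 0, "y": 0, "z": 0, "spin": 0}, {"gripper": 0.1, "x": 0, "y": 0, "z": 0.0, "spin": 0}, {"gripper": 0.1, "x": 0, "y": 0, "z": 0, "spin": 0}]'

```text
time_s: 22.73
tcp_pos: [0.5752, -0.2764, 0.2926]
tool_rot: [0.038, 0.698, 0.715, 0.017]
wrist_force: [-0.3, 0.6, 0.0]
width: 0.0527
```

```bash
python3 -c "
from h import *
j=tool()[2]['joint_pos'];print(np.degrees(j-np.load('j.npy')));np.save('j.npy',j)
go([.596,-.3005,.023])"
```

```text
[-0.00429308  0.02796078 -0.10157175  0.00125196  0.00532279  0.00023728]
t 22.73 tcp [ 0.5752 -0.2764  0.2926] yaw 91.3 tilt 4.75 deg w 0.0527 F [-0.3  0.6  0. ] j6 -0.56
shift [-16.5  -0.6 271. ] spin 1.3 rows 6.5
```

Emit:
carry_out --motion '[{"gripper": 0.1, "x": -0.006, "y": 0, "z": 0.012, "spin": 0}, {"gripper": 0.1, "x": -0.006, "y": 0, "z": 0.012, "spin": 0}, {"gripper": 0.1, "x": -0.004, "y": 0, "z": 0.012, "spin": 0}, {"gripper": 0.1, "x": 0, "y": 0, "z": 0.012, "spin": 0}, {"gripper": 0.1, "x": 0, "y": 0, "z": 0.012, "spin": 0}, {"gripper": 0.1, "x": 0, "y": 0, "z": 0.012, "spin": 0}, {"gripper": 0.1, "x": 0, "y": 0, "z": 0.012, "spin": 0}, {"gripper": 0.1, "x": 0, "y": 0, "z": 0.012, "spin": 0}, {"gripper": 0.1, "x": 0, "y": 0, "z": 0, "spin": 0}, {"gripper": 0.1, "x": 0, "y": 0, "z": 0, "spin": 0}]'

```text
time_s: 23.57
tcp_pos: [0.5824, -0.2967, 0.1841]
tool_rot: [0.035, 0.698, 0.715, 0.017]
wrist_force: [-0.8, -0.5, 1.1]
width: 0.0521
```

```bash
python3 -c "
from h import *
j=tool()[2]['joint_pos'];print(np.degrees(j-np.load('j.npy')));np.save('j.npy',j)
go([.596,-.3005,.023])"
```

```text
[-1.24611528  5.4279318   4.7591284   0.14586201 -9.91003959 -1.41716923]
t 23.57 tcp [ 0.5824 -0.2967  0.1841] yaw 91.3 tilt 4.50 deg w 0.0521 F [-0.8 -0.5  1.1] j6 -0.59
shift [  0.3   1.6 161.7] spin 1.3 rows 3.9
```

Emit:
carry_out --motion '[{"gripper": 0.1, "x": -0.001, "y": 0.001, "z": 0.02, "spin": -1}, {"gripper": 0.1, "x": 0, "y": 0, "z": 0.02, "spin": 0}, {"gripper": 0.1, "x": 0, "y": 0, "z": 0.018, "spin": 0}, {"gripper": 0.1, "x": 0, "y": 0, "z": 0.018, "spin": 0}, {"gripper": 0.1, "x": 0, "y": 0, "z": 0.014, "spin": 0}, {"gripper": 0.1, "x": 0, "y": 0, "z": 0.01, "spin": 0}, {"gripper": 0.1, "x": 0, "y": 0, "z": 0, "spin": 0}, {"gripper": 0.1, "x": 0, "y": 0, "z": 0, "spin": 0}]'

```text
time_s: 24.23
tcp_pos: [0.596, -0.3023, 0.0871]
tool_rot: [0.042, 0.691, 0.721, 0.018]
wrist_force: [0.1, 0.2, 0.3]
width: 0.0524
```

```bash
python3 -c "
from h import *
go([.596,-.3005,.023])
s=shot('side','s11.png');zoom(s['image'],310,230,90,80,7,'s11z.png')"
```

```text
t 24.23 tcp [ 0.596  -0.3023  0.0871] yaw 92.4 tilt 5.18 deg w 0.0524 F [0.1 0.2 0.3] j6 -0.61
shift [ 4.  -5.3 63.8] spin 2.4 rows 1.5
```

View pics/s11z.png

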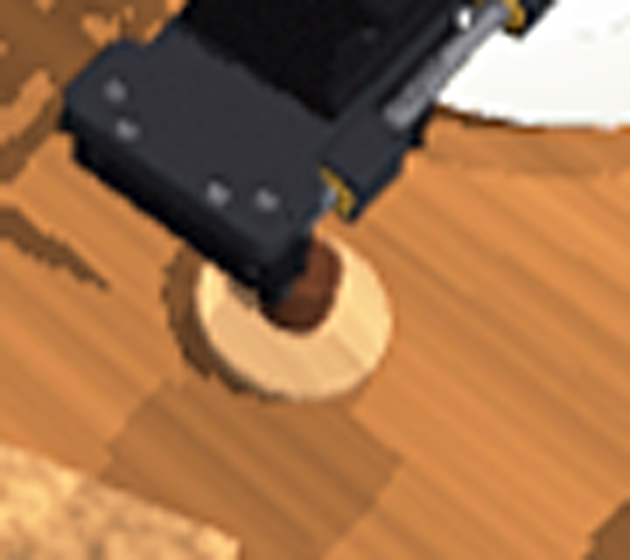

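Emit:
carry_out --motion '[{"gripper": 0.1, "x": 0.003, "y": -0.002, "z": 0.011, "spin": 2}, {"gripper": 0.1, "x": 0.001, "y": -0.001, "z": 0.011, "spin": 0}, {"gripper": 0.1, "x": 0, "y": -0.001, "z": 0.011, "spin": 0}, {"gripper": 0.1, "x": 0, "y": 0, "z": 0.009, "spin": 0}, {"gripper": 0.1, "x": 0, "y": 0, "z": 0, "spin": 0}, {"gripper": 0.1, "x": 0, "y": 0, "z": 0, "spin": 0}]'

```text
time_s: 24.78
tcp_pos: [0.5989, -0.302, 0.0483]
tool_rot: [0.046, 0.703, 0.709, 0.02]
wrist_force: [0.2, -0.4, 0.9]
width: 0.0522
```

```bash
python3 -c "
from h import *
go([.596,-.3005,.023])"
```

```text
t 24.78 tcp [ 0.5989 -0.302   0.0483] yaw 90.4 tilt 5.73 deg w 0.0522 F [ 0.2 -0.4  0.9] j6 -0.57
shift [ 2.4 -5.2 24.8] spin 0.4 rows 0.6
```

Emit:
carry_out --motion '[{"gripper": 0.1, "x": 0.002, "y": -0.004, "z": 0.01, "spin": 0}, {"gripper": 0.1, "x": 0, "y": -0.001, "z": 0.009, "spin": 0}, {"gripper": 0.1, "x": 0, "y": 0, "z": 0.003, "spin": 0}, {"gripper": 0.1, "x": 0, "y": 0, "z": 0, "spin": 0}]'

```text
time_s: 25.12
tcp_pos: [0.5961, -0.3011, 0.0243]
tool_rot: [0.047, 0.703, 0.709, 0.02]
wrist_force: [-0.8, 1.1, 0.1]
width: 0.0522
```

```bash
python3 -c "
from h import *
go([.596,-.3005,.023])"
```

```text
t 25.12 tcp [ 0.5961 -0.3011  0.0243] yaw 90.4 tilt 5.79 deg w 0.0522 F [-0.8  1.1  0.1] j6 -0.58
shift [ 0.7 -0.2  1.3] spin 0.4 rows 0.1
```

Emit:
carry_out --motion '[{"gripper": -1, "x": 0, "y": 0, "z": 0.001, "spin": 0}, {"gripper": -1, "x": 0, "y": 0, "z": 0, "spin": 0}, {"gripper": -1, "x": 0, "y": 0, "z": 0, "spin": 0}, {"gripper": -1, "x": 0, "y": 0, "z": 0, "spin": 0}, {"gripper": -1, "x": 0, "y": 0, "z": 0, "spin": 0}, {"gripper": -1, "x": 0, "y": 0, "z": 0, "spin": 0}, {"gripper": -1, "x": 0, "y": 0, "z": 0, "spin": 0}]'

```text
time_s: 25.7
tcp_pos: [0.5969, -0.3015, 0.0241]
tool_rot: [0.047, 0.703, 0.709, 0.02]
wrist_force: [-0.3, 0.2, -0.9]
width: 0.0234
```

```bash
python3 -c "
from h import *
go([.596,-.3005,.023])
s=shot('side','s12.png');zoom(s['image'],310,230,90,80,7,'s12z.png')"
```

```text
t 25.70 tcp [ 0.5969 -0.3015  0.0241] yaw 90.4 tilt 5.89 deg w 0.0234 F [-0.3  0.2 -0.9] j6 -0.58
shift [ 1.1 -1.   1. ] spin 0.4 rows 0.1
```

View pics/s12z.png

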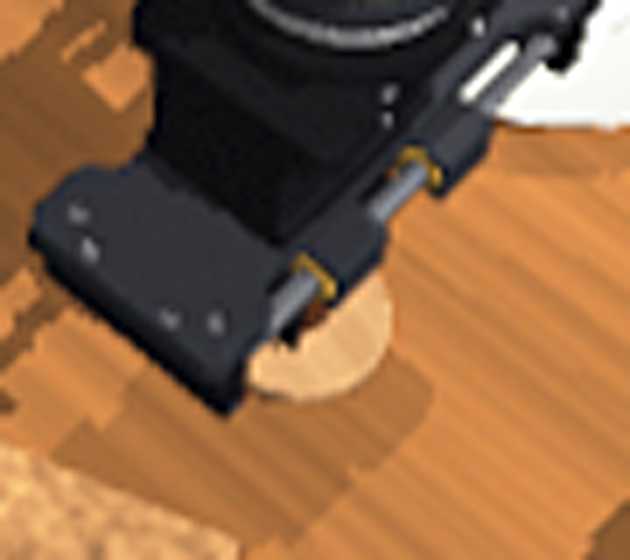

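Emit:
carry_out --motion '[{"gripper": -1, "x": 0, "y": 0, "z": -0.03, "spin": 0}, {"gripper": -1, "x": 0, "y": 0, "z": -0.041, "spin": 0}, {"gripper": -1, "x": 0, "y": 0, "z": -0.041, "spin": 0}, {"gripper": -1, "x": 0, "y": 0, "z": -0.041, "spin": 0}, {"gripper": -1, "x": 0, "y": 0, "z": -0.03, "spin": 0}, {"gripper": -1, "x": 0, "y": 0, "z": 0, "spin": 0}, {"gripper": -1, "x": 0, "y": 0, "z": 0, "spin": 0}]'

```text
time_s: 26.33
tcp_pos: [0.5762, -0.2927, 0.2094]
tool_rot: [0.042, 0.703, 0.71, 0.019]
wrist_force: [-1.0, -0.1, -1.0]
width: 0.0234
```

```bash
python3 -c "
from h import *
go([.440,-.078,.2])
s=shot('side','s13.png');zoom(s['image'],290,130,140,120,5,'s13z.png')"
```

```text
t 26.33 tcp [ 0.5762 -0.2927  0.2094] yaw 90.4 tilt 5.31 deg w 0.0234 F [-1.  -0.1 -1. ] j6 -0.58
shift [ 215.9 -134.1   -9.5] spin 0.4 rows 6.1
```

View pics/s13z.png

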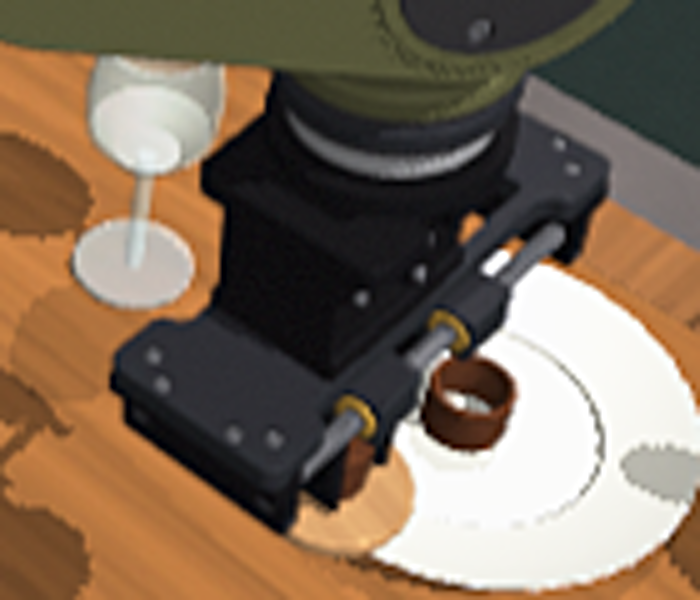

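Lid held. Carry it over the tower.

Emit:
carry_out --motion '[{"gripper": -1, "x": 0.025, "y": -0.015, "z": -0.002, "spin": 0}, {"gripper": -1, "x": 0.032, "y": -0.02, "z": -0.002, "spin": 0}, {"gripper": -1, "x": 0.032, "y": -0.02, "z": -0.002, "spin": 0}, {"gripper": -1, "x": 0.032, "y": -0.02, "z": -0.002, "spin": 0}, {"gripper": -1, "x": 0.032, "y": -0.02, "z": -0.002, "spin": 0}, {"gripper": -1, "x": 0.028, "y": -0.017, "z": 0, "spin": 0}, {"gripper": -1, "x": 0.015, "y": -0.01, "z": 0, "spin": 0}, {"gripper": -1, "x": 0, "y": 0, "z": 0, "spin": 0}, {"gripper": -1, "x": 0, "y": 0, "z": 0, "spin": 0}]'

```text
time_s: 27.13
tcp_pos: [0.44, -0.0887, 0.1819]
tool_rot: [0.029, 0.704, 0.709, 0.013]
wrist_force: [0.5, 0.3, -0.1]
width: 0.0237
```

```bash
python3 -c "
from h import *
go([.440,-.078,.2]);print(np.degrees(tool()[1][:2,2]))
s=shot('side','s14.png');zoom(s['image'],170,110,140,120,5,'s14z.png')"
```

```text
t 27.13 tcp [ 0.44   -0.0887  0.1819] yaw 90.3 tilt 3.70 deg w 0.0237 F [ 0.5  0.3 -0.1] j6 -0.32
shift [ 10.3   1.2 -18.3] spin 0.3 rows 0.5
[ 3.46354679 -1.3033886 ]
```

View pics/s14z.png

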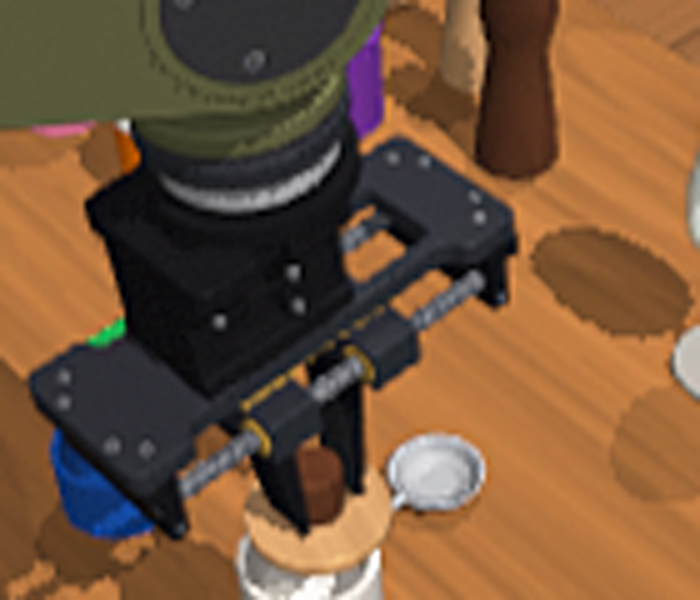

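Emit:
carry_out --motion '[{"gripper": -1, "x": 0.008, "y": 0, "z": 0.003, "spin": 0}, {"gripper": -1, "x": 0.002, "y": 0, "z": 0.007, "spin": 0}, {"gripper": -1, "x": 0, "y": 0, "z": 0.006, "spin": 0}, {"gripper": -1, "x": 0, "y": 0, "z": 0, "spin": 0}]'

```text
time_s: 27.52
tcp_pos: [0.4422, -0.0808, 0.1625]
tool_rot: [0.028, 0.706, 0.708, 0.012]
wrist_force: [-0.3, 0.1, -0.9]
width: 0.0236
```

```bash
python3 -c "
from h import *
go([.439,-.0785,.148]);print(np.degrees(tool()[1][:2,2]))
s=shot('side','s15.png');zoom(s['image'],180,160,110,110,5,'s15z.png')"
```

```text
t 27.52 tcp [ 0.4422 -0.0808  0.1625] yaw 90.1 tilt 3.50 deg w 0.0236 F [-0.3  0.1 -0.9] j6 -0.30
shift [ 2.6 -4.  14.2] spin 0.1 rows 0.4
[ 3.263028   -1.27214274]
```

View pics/s15z.png

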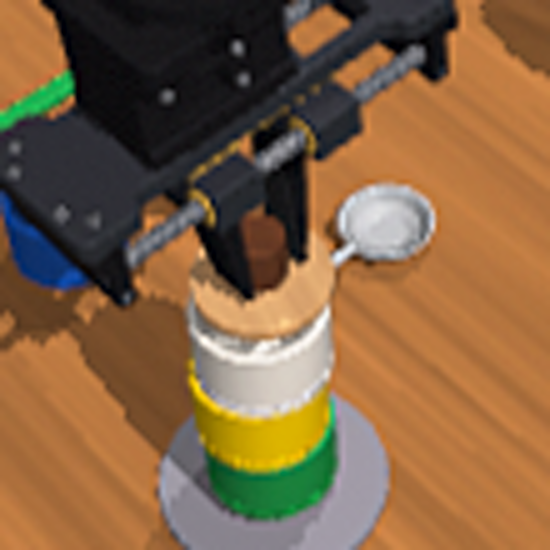

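Emit:
carry_out --motion '[{"gripper": -1, "x": 0.002, "y": -0.004, "z": 0.004, "spin": 0}, {"gripper": -1, "x": 0.001, "y": -0.001, "z": 0.005, "spin": 0}, {"gripper": -1, "x": 0, "y": 0, "z": 0.002, "spin": 0}]'

```text
time_s: 27.82
tcp_pos: [0.4385, -0.0789, 0.1511]
tool_rot: [0.029, 0.706, 0.707, 0.012]
wrist_force: [0.0, -0.6, -0.3]
width: 0.0236
```

```bash
python3 -c "
from h import *
go([.439,-.0785,.148]);print(np.degrees(tool()[1][:2,2]))"
```

```text
t 27.82 tcp [ 0.4385 -0.0789  0.1511] yaw 90.0 tilt 3.56 deg w 0.0236 F [ 0.  -0.6 -0.3] j6 -0.30
shift [0.4 0.4 3.2] spin 0.0 rows 0.1
[ 3.31602265 -1.30018224]
```

Emit:
carry_out --motion '[{"gripper": -1, "x": 0, "y": 0, "z": 0.003, "spin": 0}, {"gripper": -1, "x": 0, "y": 0, "z": 0.001, "spin": 0}]'

```text
time_s: 27.98
tcp_pos: [0.4387, -0.0792, 0.147]
tool_rot: [0.029, 0.706, 0.707, 0.012]
wrist_force: [-1.3, 1.4, 4.3]
width: 0.0235
```

```bash
python3 -c "
from h import *
go([.439,-.0785,.148])
s=shot('side','s16.png');zoom(s['image'],180,160,110,110,5,'s16z.png')"
```

```text
t 27.98 tcp [ 0.4387 -0.0792  0.147 ] yaw 90.0 tilt 3.58 deg w 0.0235 F [-1.3  1.4  4.3] j6 -0.30
shift [ 0.7  0.4 -1. ] spin 0.0 rows 0.0
```

View pics/s16z.png

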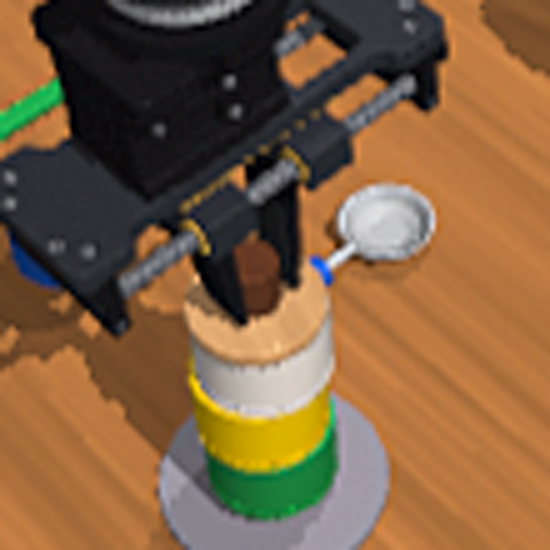

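Emit:
carry_out --motion '[{"gripper": 0.2, "x": 0, "y": 0, "z": 0, "spin": 0}, {"gripper": 0.2, "x": 0, "y": 0, "z": 0, "spin": 0}, {"gripper": 0.2, "x": 0, "y": 0, "z": -0.003, "spin": 0}, {"gripper": 0.2, "x": 0, "y": 0.001, "z": -0.015, "spin": 0}, {"gripper": 0.2, "x": 0, "y": 0.002, "z": -0.03, "spin": 0}, {"gripper": 0.3, "x": 0, "y": 0.002, "z": -0.03, "spin": 0}, {"gripper": 0.5, "x": 0, "y": 0, "z": -0.02, "spin": 0}, {"gripper": 0.7, "x": 0, "y": 0, "z": -0.01, "spin": 0}]'

```text
time_s: 28.7
tcp_pos: [0.4354, -0.0759, 0.2566]
tool_rot: [0.026, 0.706, 0.707, 0.011]
wrist_force: [-0.7, 0.8, -0.4]
width: 0.0698
```

```bash
python3 -c "
from h import *
go([.62,.287,.25]);print(np.degrees(tool()[1][:2,2]))
s=shot('side','s17.png');zoom(s['image'],180,160,110,110,5,'s17z.png')"
```

```text
t 28.70 tcp [ 0.4354 -0.0759  0.2566] yaw 90.0 tilt 3.21 deg w 0.0698 F [-0.7  0.8 -0.4] j6 -0.29
shift [362.9 184.5   8.7] spin 0.0 rows 9.8
[ 2.97917616 -1.18992121]
```

View pics/s17z.png

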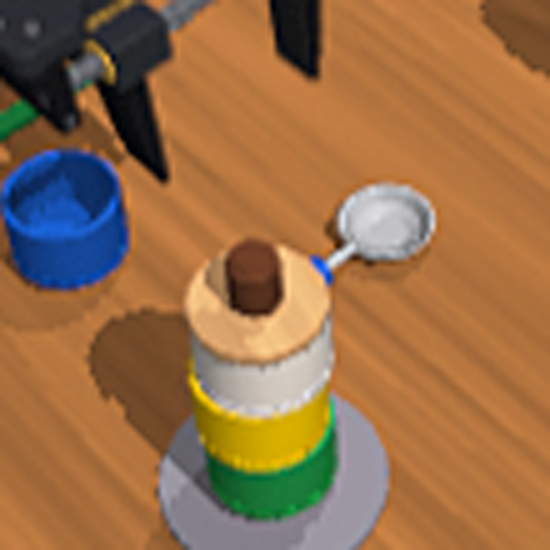

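Run:
```python
from h import *
import pickle
t=pickle.load(open('top0.pkl','rb'));s=pickle.load(open('side0.pkl','rb'))
def o(c,x0,y0): return x0+(c[0]+.5)/4-.5,y0+(c[1]+.5)/4-.5
for n,a,b in (('pink',(67,243),(238,93)),('purple',(271,58),(466,102)),('beaker',(243,239),(328,161))):
    print(n,ray_plane(t,*o(a,110,130),.072)[:2],ray_plane(s,*o(b,120,90),.072)[:2])
```

```text
pink [0.61705389 0.40391126] [0.61750046 0.40089098]
purple [0.74199406 0.27555886] [0.73897044 0.27057397]
beaker [0.62154214 0.28898204] [0.61868853 0.2851583 ]
```

Emit:
carry_out --motion '[{"gripper": 1, "x": 0.028, "y": 0.014, "z": 0, "spin": 0}, {"gripper": 1, "x": 0.036, "y": 0.018, "z": 0.002, "spin": 0}, {"gripper": 1, "x": 0.036, "y": 0.018, "z": 0.002, "spin": 0}, {"gripper": 1, "x": 0.036, "y": 0.018, "z": 0.002, "spin": 0}, {"gripper": 1, "x": 0.036, "y": 0.018, "z": 0.002, "spin": 0}, {"gripper": 1, "x": 0.036, "y": 0.018, "z": 0.002, "spin": 0}, {"gripper": 1, "x": 0.036, "y": 0.018, "z": 0.002, "spin": 0}, {"gripper": 1, "x": 0.033, "y": 0.017, "z": 0.002, "spin": 0}, {"gripper": 1, "x": 0.025, "y": 0.012, "z": 0.0, "spin": 0}, {"gripper": 1, "x": 0, "y": 0, "z": 0, "spin": 0}]'

```text
time_s: 29.58
tcp_pos: [0.593, 0.2361, 0.2357]
tool_rot: [0.028, 0.709, 0.704, 0.009]
wrist_force: [0.4, -0.8, 0.1]
width: 0.0949
```

```bash
python3 -c "
from h import *
t,R,_=tool();w=shot('wrist','w5.png')
import pickle;pickle.dump(((t,R),w),open('w5.pkl','wb'))
s=shot('top','t5.png');zoom(s['image'],280,170,140,120,5,'t5z.png')
go([.62,.287,.13]);print(np.degrees(tool()[1][:2,2]))"
```

```text
t 29.68 tcp [0.5917 0.2328 0.2356] yaw 89.5 tilt 3.33 deg w 0.0952 F [-0.5  0.  -0.4] j6 0.33
shift [ 57.6  22.6 105.2] spin -0.5 rows 2.9
[ 2.8648673  -1.69725484]
```

View pics/w5.png

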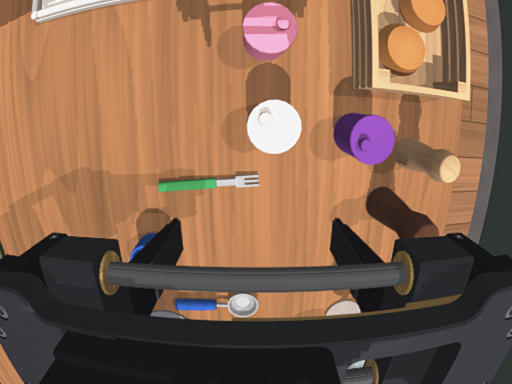

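View pics/t5z.png

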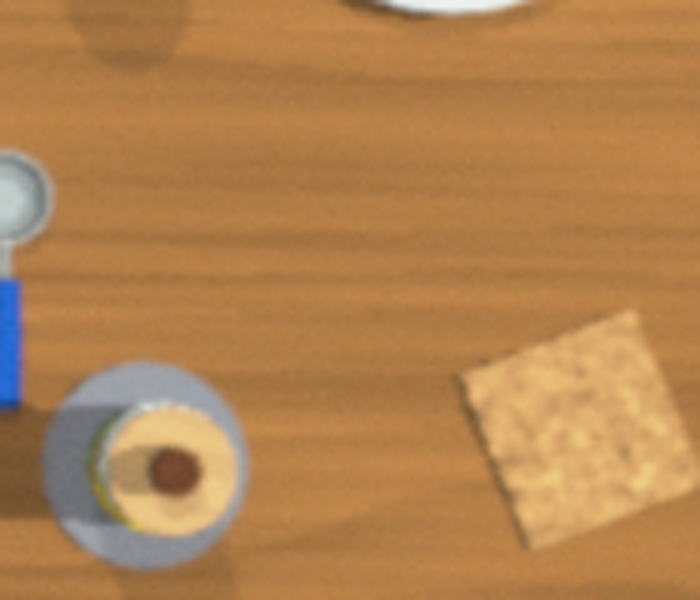

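```bash
python3 -c "
from h import *
import pickle
(t,R),w=pickle.load(open('w5.pkl','rb'))
print('beaker',wray(t,R,w,274,126.5,.072))
tp=pickle.load(open('top0.pkl','rb'))
f=lambda a,b:(280+(a+.5)/5-.5,170+(b+.5)/5-.5)
print('lid',ray_plane(tp,*f(171,471),.142),ray_plane(tp,*f(175,472),.168))
s=pickle.load(open('side0.pkl','rb'))
g=lambda a,b:(180+(a+.5)/5-.5,160+(b+.5)/5-.5)
print('lid side',ray_plane(s,*g(258,303),.142),ray_plane(s,*g(254,256),.168))
"
```

```text
beaker [0.62150827 0.28873124 0.072     ]
lid [ 0.43847033 -0.07776857  0.142     ] [ 0.43864932 -0.07714121  0.168     ]
lid side [ 0.43664837 -0.08222878  0.142     ] [ 0.4394676  -0.07887181  0.168     ]
```

Emit:
carry_out --motion '[{"gripper": 1, "x": 0.025, "y": 0.01, "z": 0.005, "spin": 0}, {"gripper": 1, "x": 0.022, "y": 0.009, "z": 0.005, "spin": 0}, {"gripper": 1, "x": 0.01, "y": 0.005, "z": 0.012, "spin": 0}, {"gripper": 1, "x": 0, "y": 0.001, "z": 0.015, "spin": 0}, {"gripper": 1, "x": 0, "y": 0.001, "z": 0.015, "spin": 0}, {"gripper": 1, "x": 0, "y": 0, "z": 0.015, "spin": 0}, {"gripper": 1, "x": 0, "y": 0, "z": 0.012, "spin": 0}, {"gripper": 1, "x": 0, "y": 0, "z": 0, "spin": 0}, {"gripper": 1, "x": 0, "y": 0, "z": 0, "spin": 0}]'

```text
time_s: 30.43
tcp_pos: [0.6196, 0.2746, 0.1492]
tool_rot: [0.029, 0.714, 0.7, 0.004]
wrist_force: [0.3, 0.4, -0.1]
width: 0.0951
```

```bash
python3 -c "
from h import *
go([.621,.288,.03]);print(np.degrees(tool()[1][:2,2]))"
```

```text
t 30.43 tcp [0.6196 0.2746 0.1492] yaw 88.8 tilt 3.33 deg w 0.0951 F [ 0.3  0.4 -0.1] j6 0.40
shift [ 17.6  -4.3 118.6] spin -1.2 rows 2.9
[ 2.60283947 -2.07612668]
```

Emit:
carry_out --motion '[{"gripper": 1, "x": 0.012, "y": -0.001, "z": 0.006, "spin": -1}, {"gripper": 1, "x": 0.003, "y": -0.001, "z": 0.014, "spin": 0}, {"gripper": 1, "x": 0.001, "y": 0, "z": 0.015, "spin": 0}, {"gripper": 1, "x": 0, "y": 0, "z": 0.012, "spin": 0}, {"gripper": 1, "x": 0, "y": 0, "z": 0, "spin": 0}]'

```text
time_s: 30.85
tcp_pos: [0.6214, 0.2901, 0.1015]
tool_rot: [0.03, 0.707, 0.706, 0.006]
wrist_force: [-0.9, -0.4, -0.6]
width: 0.0953
```

```bash
python3 -c "
from h import *
go([.621,.288,.03]);print(np.degrees(tool()[1][:2,2]))
s=shot('side','s18.png');zoom(s['image'],150,70,110,100,5,'s18z.png')"
```

```text
t 30.85 tcp [0.6214 0.2901 0.1015] yaw 89.9 tilt 3.52 deg w 0.0953 F [-0.9 -0.4 -0.6] j6 0.40
shift [ 0.3 -4.  71.4] spin -0.1 rows 1.7
[ 2.93010388 -1.94596511]
```

View pics/s18z.png

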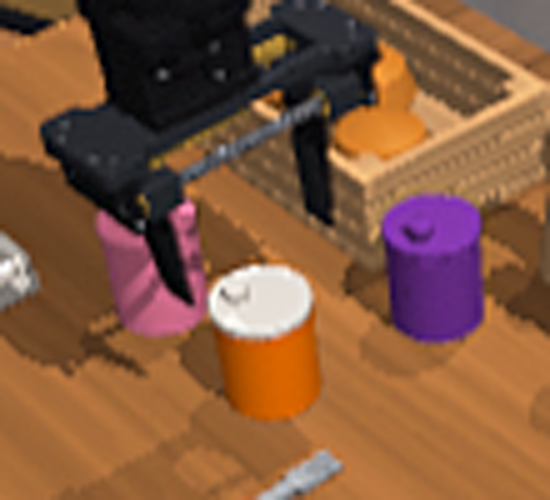

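```bash
python3 -c "
from h import *
import pickle
t=pickle.load(open('top0.pkl','rb'));s=pickle.load(open('side0.pkl','rb'))
for z in (0,.05,.08): print(ray_plane(t,158,147,z),ray_plane(s,150+375/5,70+180/5,z))
print(ray_plane(s,150+375/5,70+255/5,0))"
```

```text
[0.74999229 0.34463831 0.        ] [0.80380441 0.41505496 0.        ]
[0.73855935 0.3319834  0.05      ] [0.76218846 0.35685546 0.05      ]
[0.73169958 0.32439046 0.08      ] [0.73721889 0.32193576 0.08      ]
[0.7508471  0.34892367 0.        ]
```

Emit:
carry_out --motion '[{"gripper": 1, "x": 0, "y": -0.003, "z": 0.014, "spin": 0}, {"gripper": 1, "x": 0, "y": -0.001, "z": 0.015, "spin": 0}, {"gripper": 1, "x": 0, "y": 0, "z": 0.015, "spin": 0}, {"gripper": 1, "x": 0, "y": 0, "z": 0.01, "spin": 0}, {"gripper": 1, "x": 0, "y": 0, "z": 0, "spin": 0}]'

```text
time_s: 31.32
tcp_pos: [0.6224, 0.29, 0.0478]
tool_rot: [0.032, 0.707, 0.706, 0.01]
wrist_force: [0.3, -0.1, -1.3]
width: 0.095
```

```bash
python3 -c "
from h import *
go([.621,.288,.03]);print(np.degrees(tool()[1][:2,2]))"
```

```text
t 31.32 tcp [0.6224 0.29   0.0478] yaw 89.9 tilt 3.78 deg w 0.0950 F [ 0.3 -0.1 -1.3] j6 0.41
shift [-1.4 -2.4 17.7] spin -0.1 rows 0.4
[ 3.33576228 -1.77836084]
```

Emit:
carry_out --motion '[{"gripper": 1, "x": -0.001, "y": -0.002, "z": 0.01, "spin": 0}, {"gripper": 1, "x": 0, "y": 0, "z": 0.007, "spin": 0}, {"gripper": -1, "x": 0, "y": 0, "z": 0, "spin": 0}, {"gripper": -1, "x": 0, "y": 0, "z": 0, "spin": 0}, {"gripper": -1, "x": 0, "y": 0, "z": 0, "spin": 0}, {"gripper": -1, "x": 0, "y": 0, "z": 0, "spin": 0}, {"gripper": -1, "x": 0, "y": 0, "z": 0, "spin": 0}, {"gripper": -1, "x": 0, "y": 0, "z": 0, "spin": 0}, {"gripper": -1, "x": 0, "y": 0, "z": 0, "spin": 0}, {"gripper": -1, "x": 0, "y": 0, "z": 0, "spin": 0}]'

```text
time_s: 32.15
tcp_pos: [0.6233, 0.2891, 0.0323]
tool_rot: [0.033, 0.707, 0.706, 0.012]
wrist_force: [-1.1, -0.2, -1.2]
width: 0.0617
```

```bash
python3 -c "
from h import *
go([.621,.288,.03]);print(np.degrees(tool()[1][:2,2]))"
```

```text
t 32.15 tcp [0.6233 0.2891 0.0323] yaw 89.9 tilt 3.98 deg w 0.0617 F [-1.1 -0.2 -1.2] j6 0.41
shift [-1.  -2.4  2.2] spin -0.1 rows 0.1
[ 3.61264347 -1.66579695]
```

Emit:
carry_out --motion '[{"gripper": -1, "x": 0, "y": 0, "z": 0, "spin": 0}, {"gripper": -1, "x": 0, "y": 0, "z": 0, "spin": 0}]'

```text
time_s: 32.32
tcp_pos: [0.6228, 0.289, 0.0318]
tool_rot: [0.032, 0.707, 0.706, 0.012]
wrist_force: [0.7, 0.7, -0.1]
width: 0.0615
```

```bash
python3 -c "
from h import *
go([.621,.288,.03]);print(np.degrees(tool()[1][:2,2]))
s=shot('side','s19.png');zoom(s['image'],150,70,110,100,5,'s19z.png')"
```

```text
t 32.32 tcp [0.6228 0.289  0.0318] yaw 89.9 tilt 3.95 deg w 0.0615 F [ 0.7  0.7 -0.1] j6 0.41
shift [-0.9 -2.   1.7] spin -0.1 rows 0.1
[ 3.56650207 -1.68013258]
```

View pics/s19z.png

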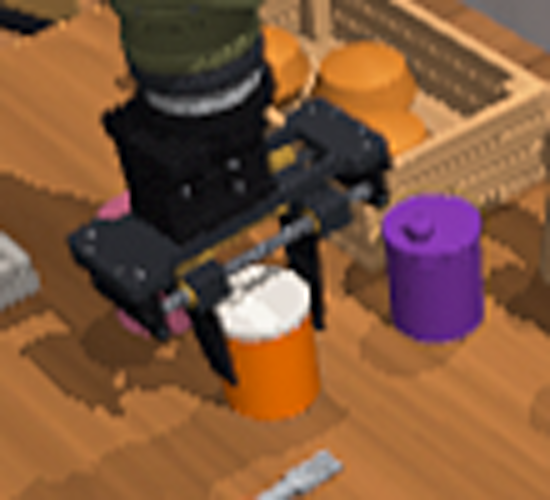

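Emit:
carry_out --motion '[{"gripper": 0.8, "x": 0, "y": 0, "z": 0, "spin": 0}, {"gripper": 0.8, "x": 0, "y": 0, "z": 0, "spin": 0}, {"gripper": 0.6, "x": -0.001, "y": 0, "z": 0.007, "spin": 0}, {"gripper": 0.6, "x": 0, "y": -0.001, "z": 0.006, "spin": 0}, {"gripper": 0.6, "x": 0, "y": 0, "z": 0, "spin": 0}]'

```text
time_s: 32.78
tcp_pos: [0.6237, 0.2879, 0.0191]
tool_rot: [0.033, 0.707, 0.706, 0.013]
wrist_force: [-0.2, -0.7, -0.3]
width: 0.076
```

```bash
python3 -c "
from h import *
go([.622,.288,.019]);print(np.degrees(tool()[1][:2,2]))"
```

```text
t 32.78 tcp [0.6237 0.2879 0.0191] yaw 89.9 tilt 4.05 deg w 0.0760 F [-0.2 -0.7 -0.3] j6 0.41
shift [ 0.1 -1.7 -0. ] spin -0.1 rows 0.0
[ 3.7069584  -1.62689558]
```

Emit:
carry_out --motion '[{"gripper": -1, "x": 0, "y": -0.001, "z": 0, "spin": 0}, {"gripper": -1, "x": 0, "y": 0, "z": 0, "spin": 0}, {"gripper": -1, "x": 0, "y": 0, "z": 0, "spin": 0}, {"gripper": -1, "x": 0, "y": 0, "z": 0, "spin": 0}, {"gripper": -1, "x": 0, "y": 0, "z": 0, "spin": 0}]'

```text
time_s: 33.2
tcp_pos: [0.6225, 0.2877, 0.0184]
tool_rot: [0.033, 0.707, 0.706, 0.012]
wrist_force: [0.3, -0.2, -0.9]
width: 0.0614
```

```bash
python3 -c "
from h import *
go([.622,.288,.019]);print(np.degrees(tool()[1][:2,2]))"
```

```text
t 33.20 tcp [0.6225 0.2877 0.0184] yaw 89.9 tilt 4.03 deg w 0.0614 F [ 0.3 -0.2 -0.9] j6 0.41
shift [ 0.3 -0.5 -0.6] spin -0.1 rows 0.0
[ 3.67437572 -1.65316988]
```

Emit:
carry_out --motion '[{"gripper": -1, "x": 0, "y": 0, "z": 0, "spin": 0}, {"gripper": -1, "x": 0, "y": 0, "z": 0, "spin": 0}, {"gripper": -1, "x": 0, "y": 0, "z": -0.015, "spin": 0}, {"gripper": -1, "x": 0, "y": 0, "z": -0.025, "spin": 0}, {"gripper": -1, "x": 0, "y": 0, "z": -0.025, "spin": 0}, {"gripper": -1, "x": 0, "y": 0, "z": -0.02, "spin": 0}]'

```text
time_s: 33.7
tcp_pos: [0.6111, 0.288, 0.0991]
tool_rot: [0.029, 0.707, 0.706, 0.005]
wrist_force: [1.1, 0.8, -1.2]
width: 0.0613
```

```bash
python3 -c "
from h import *
go([.622,.288,.019]);print(np.degrees(tool()[1][:2,2]))
s=shot('side','s20.png');zoom(s['image'],140,50,120,110,5,'s20z.png')"
```

```text
t 33.70 tcp [0.6111 0.288  0.0991] yaw 89.9 tilt 3.40 deg w 0.0613 F [ 1.1  0.8 -1.2] j6 0.41
shift [ 2.8  7.  80.5] spin -0.1 rows 1.9
[ 2.74648274 -1.99728971]
```

View pics/s20z.png

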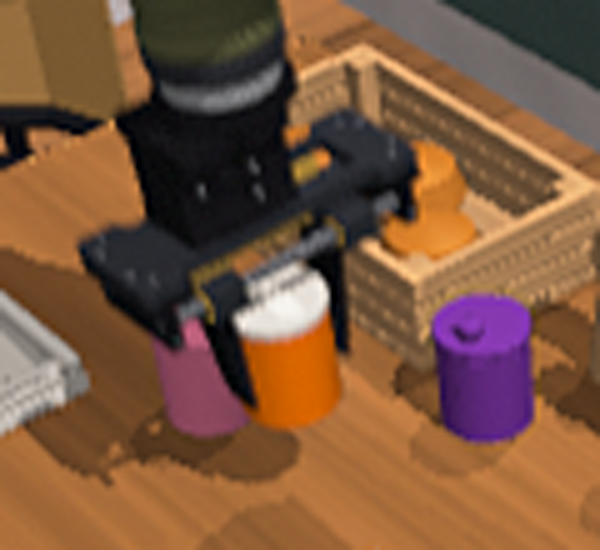

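Emit:
carry_out --motion '[{"gripper": -1, "x": 0, "y": 0, "z": -0.035, "spin": 0}, {"gripper": -1, "x": 0, "y": 0, "z": -0.038, "spin": 0}, {"gripper": -1, "x": 0, "y": 0, "z": -0.038, "spin": 0}, {"gripper": -1, "x": 0, "y": 0, "z": -0.038, "spin": 0}, {"gripper": -1, "x": -0.02, "y": -0.005, "z": -0.025, "spin": 0}, {"gripper": -1, "x": -0.033, "y": -0.008, "z": -0.005, "spin": 0}, {"gripper": -1, "x": -0.036, "y": -0.008, "z": 0, "spin": 0}, {"gripper": -1, "x": -0.036, "y": -0.008, "z": 0, "spin": 0}, {"gripper": -1, "x": -0.036, "y": -0.008, "z": 0, "spin": 0}]'

```text
time_s: 34.5
tcp_pos: [0.564, 0.1355, 0.2983]
tool_rot: [0.032, 0.703, 0.71, 0.011]
wrist_force: [0.7, -1.0, -1.6]
width: 0.0616
```

```bash
python3 -c "
from h import *
go([.4605,-.3125,.27]);print(np.degrees(tool()[1][:2,2]))"
```

```text
t 34.50 tcp [0.564  0.1355 0.2983] yaw 90.6 tilt 3.83 deg w 0.0616 F [ 0.7 -1.  -1.6] j6 0.16
shift [-445.9 -110.1   34.7] spin 0.6 rows 11.0
[ 3.46200705 -1.63092728]
```

Emit:
carry_out --motion '[{"gripper": -1, "x": -0.036, "y": -0.009, "z": 0, "spin": 0.5}, {"gripper": -1, "x": -0.036, "y": -0.009, "z": 0, "spin": 0}, {"gripper": -1, "x": -0.036, "y": -0.009, "z": 0, "spin": 0}, {"gripper": -1, "x": -0.036, "y": -0.009, "z": 0, "spin": 0}, {"gripper": -1, "x": -0.036, "y": -0.009, "z": 0, "spin": 0}, {"gripper": -1, "x": -0.036, "y": -0.009, "z": 0, "spin": 0}, {"gripper": -1, "x": -0.036, "y": -0.009, "z": 0, "spin": 0}, {"gripper": -1, "x": -0.036, "y": -0.009, "z": 0, "spin": 0}, {"gripper": -1, "x": -0.036, "y": -0.009, "z": 0, "spin": 0}]'

```text
time_s: 35.25
tcp_pos: [0.475, -0.2016, 0.3041]
tool_rot: [0.033, 0.705, 0.709, 0.013]
wrist_force: [0.5, -0.7, -1.5]
width: 0.0614
```

```bash
python3 -c "
from h import *
go([.4605,-.3125,.2]);print(np.degrees(tool()[1][:2,2]))"
```

```text
t 35.25 tcp [ 0.475  -0.2016  0.3041] yaw 90.3 tilt 4.11 deg w 0.0614 F [ 0.5 -0.7 -1.5] j6 -0.52
shift [-107.7  -22.   106. ] spin 0.3 rows 3.7
[ 3.75671819 -1.65966985]
```

Emit:
carry_out --motion '[{"gripper": -1, "x": -0.032, "y": -0.006, "z": 0.01, "spin": 0}, {"gripper": -1, "x": -0.03, "y": -0.006, "z": 0.015, "spin": 0}, {"gripper": -1, "x": -0.018, "y": -0.004, "z": 0.02, "spin": 0}, {"gripper": -1, "x": -0.004, "y": -0.001, "z": 0.02, "spin": 0}, {"gripper": -1, "x": 0, "y": 0, "z": 0.02, "spin": 0}, {"gripper": -1, "x": 0, "y": 0, "z": 0.02, "spin": 0}, {"gripper": -1, "x": 0, "y": 0, "z": 0.01, "spin": 0}, {"gripper": -1, "x": 0, "y": 0, "z": 0, "spin": 0}]'

```text
time_s: 35.92
tcp_pos: [0.4602, -0.302, 0.1889]
tool_rot: [0.037, 0.709, 0.704, 0.012]
wrist_force: [-0.5, -0.1, -1.5]
width: 0.0613
```

```bash
python3 -c "
from h import *
go([.4605,-.3125,.1]);print(np.degrees(tool()[1][:2,2]))
s=shot('side','s21.png');zoom(s['image'],230,180,140,170,3.5,'s21z.png')"
```

```text
t 35.92 tcp [ 0.4602 -0.302   0.1889] yaw 89.5 tilt 4.44 deg w 0.0613 F [-0.5 -0.1 -1.5] j6 -0.68
shift [-7.4 -5.8 89. ] spin -0.5 rows 2.1
[ 3.94629781 -2.02179226]
```

View pics/s21z.png

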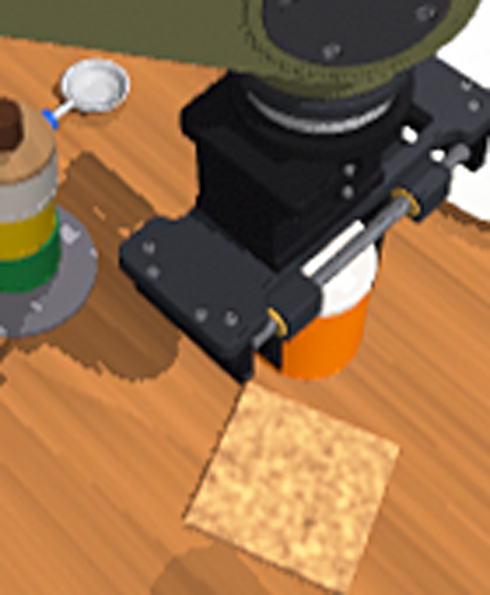

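Emit:
carry_out --motion '[{"gripper": -1, "x": -0.006, "y": -0.003, "z": 0.012, "spin": 0}, {"gripper": -1, "x": -0.002, "y": -0.001, "z": 0.015, "spin": 0}, {"gripper": -1, "x": 0, "y": 0, "z": 0.018, "spin": 0}, {"gripper": -1, "x": 0, "y": 0, "z": 0.018, "spin": 0}, {"gripper": -1, "x": 0, "y": 0, "z": 0.015, "spin": 0}, {"gripper": -1, "x": 0, "y": 0, "z": 0.01, "spin": 0}, {"gripper": -1, "x": 0, "y": 0, "z": 0, "spin": 0}, {"gripper": -1, "x": 0, "y": 0, "z": 0, "spin": 0}]'

```text
time_s: 36.63
tcp_pos: [0.468, -0.3188, 0.1079]
tool_rot: [0.047, 0.707, 0.705, 0.012]
wrist_force: [-0.1, 0.2, -1.3]
width: 0.061
```

```bash
python3 -c "
from h import *
go([.4605,-.3125,.025]);print(np.degrees(tool()[1][:2,2]))"
```

```text
t 36.63 tcp [ 0.468  -0.3188  0.1079] yaw 89.7 tilt 5.56 deg w 0.0610 F [-0.1  0.2 -1.3] j6 -0.71
shift [ 10.3 -14.4  81.5] spin -0.3 rows 2.0
[ 4.79295292 -2.79544187]
```

Emit:
carry_out --motion '[{"gripper": -1, "x": 0.005, "y": -0.007, "z": 0.012, "spin": 0}, {"gripper": -1, "x": 0.003, "y": -0.003, "z": 0.015, "spin": 0}, {"gripper": -1, "x": 0.002, "y": -0.002, "z": 0.015, "spin": 0}, {"gripper": -1, "x": 0.001, "y": -0.001, "z": 0.009, "spin": 0}, {"gripper": -1, "x": 0, "y": 0, "z": 0, "spin": 0}]'

```text
time_s: 37.05
tcp_pos: [0.4611, -0.3119, 0.0579]
tool_rot: [0.052, 0.707, 0.705, 0.013]
wrist_force: [-0.1, -0.8, -0.5]
width: 0.0613
```

```bash
python3 -c "
from h import *
go([.4605,-.3125,.025]);print(np.degrees(tool()[1][:2,2]))
s=shot('side','s22.png');zoom(s['image'],230,180,140,170,3.5,'s22z.png')"
```

```text
t 37.05 tcp [ 0.4611 -0.3119  0.0579] yaw 89.7 tilt 6.14 deg w 0.0613 F [-0.1 -0.8 -0.5] j6 -0.71
shift [ 1.2 -3.6 32.7] spin -0.3 rows 0.8
[ 5.23876942 -3.18486833]
```

View pics/s22z.png

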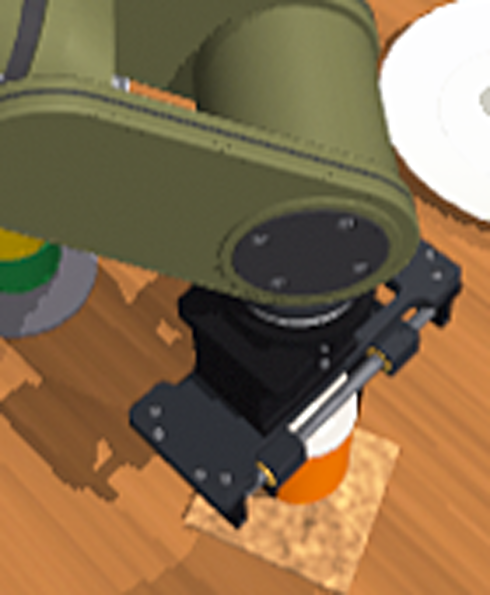

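Emit:
carry_out --motion '[{"gripper": -1, "x": 0.001, "y": -0.002, "z": 0.01, "spin": 0}, {"gripper": -1, "x": 0.001, "y": -0.001, "z": 0.01, "spin": 0}, {"gripper": -1, "x": 0, "y": 0, "z": 0.005, "spin": 0}]'

```text
time_s: 37.35
tcp_pos: [0.4629, -0.3134, 0.0356]
tool_rot: [0.056, 0.707, 0.705, 0.013]
wrist_force: [0.3, 0.2, -2.3]
width: 0.0612
```

```bash
python3 -c "
from h import *
go([.4605,-.3125,.025]);print(np.degrees(tool()[1][:2,2]))"
```

```text
t 37.35 tcp [ 0.4629 -0.3134  0.0356] yaw 89.7 tilt 6.61 deg w 0.0612 F [ 0.3  0.2 -2.3] j6 -0.71
shift [ 1.5 -3.5 10.2] spin -0.3 rows 0.3
[ 5.59757921 -3.48902288]
```

Emit:
carry_out --motion '[{"gripper": -1, "x": 0.001, "y": -0.003, "z": 0.006, "spin": 0}, {"gripper": -1, "x": 0, "y": 0, "z": 0.004, "spin": 0}]'

```text
time_s: 37.52
tcp_pos: [0.4609, -0.3132, 0.0245]
tool_rot: [0.056, 0.707, 0.705, 0.013]
wrist_force: [-8.5, 3.1, 22.1]
width: 0.0618
```

```bash
python3 -c "
from h import *
go([.4605,-.3125,.025]);print(np.degrees(tool()[1][:2,2]))
s=shot('side','s23.png');zoom(s['image'],230,200,140,150,4,'s23z.png')"
```

```text
t 37.52 tcp [ 0.4609 -0.3132  0.0245] yaw 89.7 tilt 6.60 deg w 0.0618 F [-8.5  3.1 22.1] j6 -0.71
shift [ 0.7 -0.3 -0.6] spin -0.3 rows 0.0
[ 5.57867732 -3.50217403]
```

View pics/s23z.png

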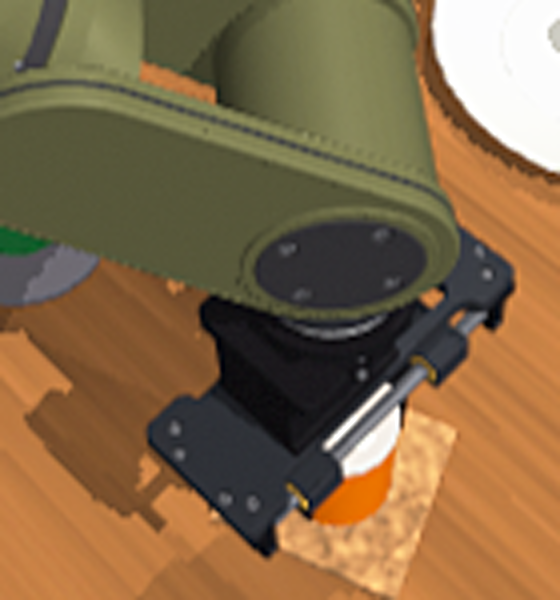

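Emit:
carry_out --motion '[{"gripper": 1, "x": 0, "y": 0, "z": -0.001, "spin": 0}, {"gripper": 1, "x": 0, "y": 0, "z": 0, "spin": 0}, {"gripper": 1, "x": 0, "y": 0, "z": 0, "spin": 0}, {"gripper": 1, "x": 0, "y": 0, "z": 0, "spin": 0}]'

```text
time_s: 37.9
tcp_pos: [0.4623, -0.3146, 0.0267]
tool_rot: [0.058, 0.707, 0.705, 0.013]
wrist_force: [-1.4, -0.9, -0.0]
width: 0.0827
```

```bash
python3 -c "
from h import *
go([.4605,-.3125,.15]);print(np.degrees(tool()[1][:2,2]))"
```

```text
t 37.90 tcp [ 0.4623 -0.3146  0.0267] yaw 89.7 tilt 6.79 deg w 0.0827 F [-1.4 -0.9 -0. ] j6 -0.71
shift [  -5.7   10.5 -122.7] spin -0.3 rows 3.0
[ 5.72801349 -3.62333633]
```

Emit:
carry_out --motion '[{"gripper": 1, "x": 0, "y": 0, "z": 0, "spin": 0}, {"gripper": 1, "x": 0, "y": 0, "z": -0.01, "spin": 0}, {"gripper": 1, "x": -0.001, "y": 0.002, "z": -0.02, "spin": 0}, {"gripper": 1, "x": -0.001, "y": 0.003, "z": -0.03, "spin": 0}, {"gripper": 1, "x": -0.002, "y": 0.003, "z": -0.035, "spin": 0}, {"gripper": 1, "x": -0.002, "y": 0.003, "z": -0.035, "spin": 0}, {"gripper": 1, "x": 0, "y": 0, "z": -0.03, "spin": 0}]'

```text
time_s: 38.48
tcp_pos: [0.4526, -0.3065, 0.1867]
tool_rot: [0.049, 0.707, 0.705, 0.012]
wrist_force: [0.4, -0.4, -0.2]
width: 0.0948
```

```bash
python3 -c "
from h import *
go([.5,.2,.25])
s=shot('side','s24.png');zoom(s['image'],170,150,200,200,3,'s24z.png')"
```

```text
t 38.48 tcp [ 0.4526 -0.3065  0.1867] yaw 89.7 tilt 5.80 deg w 0.0948 F [ 0.4 -0.4 -0.2] j6 -0.71
shift [502.7  52.8 -85.2] spin -0.3 rows 12.3
```

View pics/s24z.png

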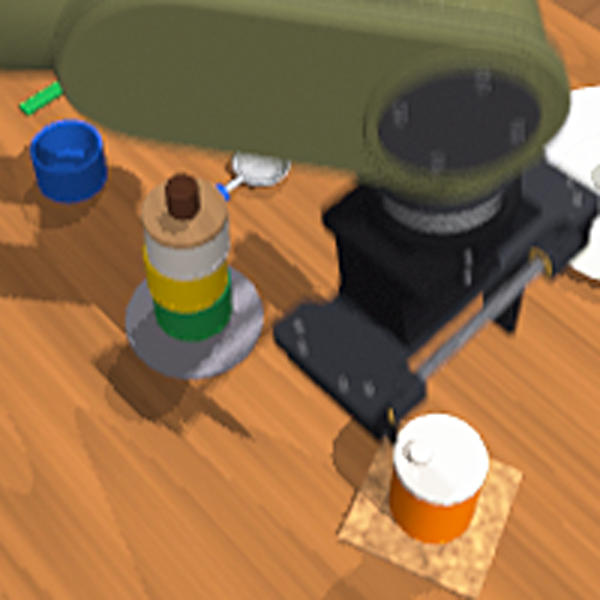

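Emit:
carry_out --motion '[{"gripper": 1, "x": 0, "y": 0, "z": -0.035, "spin": 0}, {"gripper": 1, "x": 0, "y": 0, "z": -0.035, "spin": 0}, {"gripper": 1, "x": -0.02, "y": -0.01, "z": -0.025, "spin": 0}, {"gripper": 1, "x": -0.03, "y": -0.02, "z": 0, "spin": 0}, {"gripper": 1, "x": -0.03, "y": -0.02, "z": 0, "spin": 0}, {"gripper": 1, "x": -0.03, "y": -0.02, "z": 0, "spin": 0}, {"gripper": 1, "x": -0.03, "y": -0.02, "z": 0, "spin": 0}, {"gripper": 1, "x": 0, "y": 0, "z": 0, "spin": 0}, {"gripper": 1, "x": 0, "y": 0, "z": 0, "spin": 0}]'

```text
time_s: 39.28
tcp_pos: [0.3531, -0.4481, 0.3055]
tool_rot: [0.067, 0.704, 0.707, 0.012]
wrist_force: [-0.4, 0.4, -0.6]
width: 0.0952
```

```bash
python3 -c "
from h import *
go([.5,.2,.25])
s=shot('side','s25.png')
s=shot('top','t25.png');zoom(s['image'],280,120,160,150,5,'t25z.png')"
```

```text
t 39.28 tcp [ 0.3531 -0.4481  0.3055] yaw 90.0 tilt 7.76 deg w 0.0952 F [-0.4  0.4 -0.6] j6 -1.04
shift [650.5 145.   21.1] spin -0.0 rows 16.0
```

View pics/s25.png

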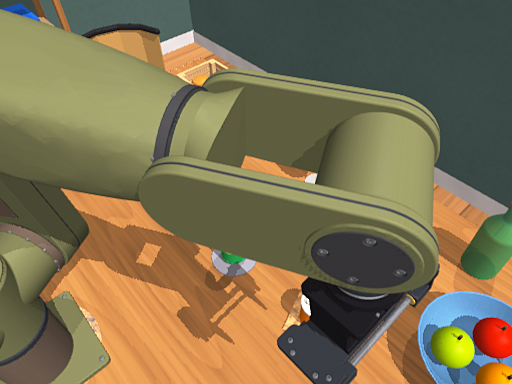

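View pics/t25.png

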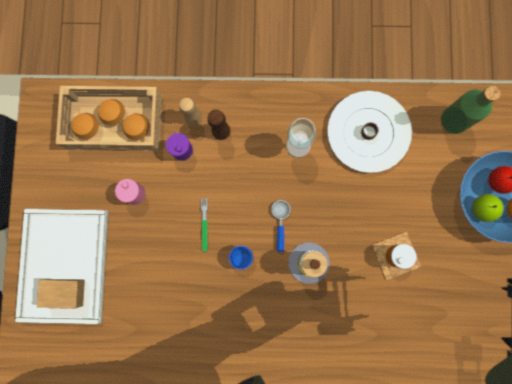

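Clear top view: tower on the mat, beaker on the coaster, blue pot and glass unmoved. Measuring in a close crop.

```bash
python3 -c "
import cv2
t=cv2.imread('pics/t25.png');cv2.imwrite('pics/t25y.png',cv2.resize(t[220:290,280:430],None,fx=5,fy=5,interpolation=cv2.INTER_CUBIC))"
```

```text
(no output)
```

View pics/t25y.png

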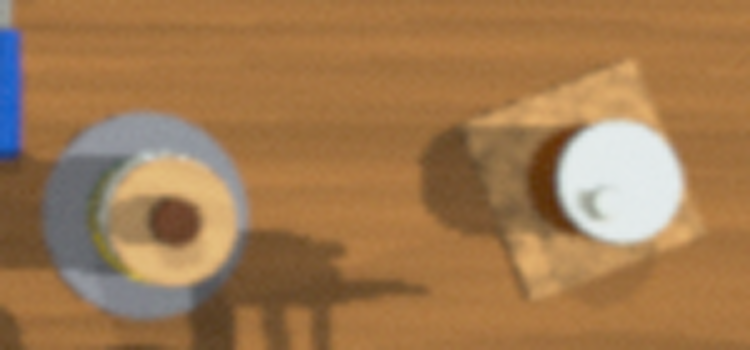

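```bash
python3 -c "
from h import *
import pickle
tp=pickle.load(open('top0.pkl','rb'))
f=lambda a,b:(280+(a+.5)/5-.5,220+(b+.5)/5-.5)
print('cap',ray_plane(tp,*f(620,181),.077),'coaster',ray_plane(tp,*f(583,180),.005))
print('lid',ray_plane(tp,*f(171,221),.142))"
```

```text
cap [ 0.46123536 -0.31023441  0.077     ] coaster [ 0.46121415 -0.31129706  0.005     ]
lid [ 0.43847033 -0.07776857  0.142     ]
```

```bash
python3 -c "
from h import *
print(r.sign_off())"
```

```text
the job is handed in; nothing more can be done
None
```

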